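True the tea tray's divider with the setting square

TASK

The divider in the bamboo tray has gone crooked on its pivot: take the wooden setting square by its handle out of the green drying rack and press its long face against the divider and its short face against the strip on the tray's near wall, both at once, gently but firmly, until the divider is square and the corner sits flush without gaps. Hold it pressed for about two seconds; push the divider with the square only, never with the fingers, and do not shove its saddle along the wall. Then lay the square flat back in its bay of the rack, let go, and leave everything else where it is.

Things in the scene. Friction and masses are not known exactly. Their poses are not given: they have to be found in the camera images.
- square_grip (a point): Centre of the upright orange handle of the loose dark wooden setting square (about 180 g). Handle 24 x 24 mm, 55 mm tall, sides along the square's x and y; this point is 57.5 mm above the square's underside, 27.5 mm below the handle's top. Axes: x along the blade, y along the stock. It starts flat in the rack's bay, within 0.2 rad of the rack's yaw.
- square_heel (a point): The square's outer corner, at its underside, at x -40, y -32 mm from the handle's axis. Two bars 16 mm thick and 30 mm high meet here: the blade, 110 mm long along +x, its outer (long) flat face looking to -y; the stock, 80 mm long along +y, its outer (short) flat face looking to -x. A block 30 mm high fills the inside of the corner under the handle.
- tray: Fixed bamboo tray, 200 mm along x, 360 mm along y, origin at the centre of its underside, z up, x pointing away from the robot. Floor 8 mm thick, walls 10 mm thick, tops 45 mm above the table. It carries the near wall, saddle and divider. The square is used in the compartment on the divider's +y side.
- near_wall: The tray's long wall nearest the robot. Origin at the middle of its lower edge, mid-thickness, 8 mm above the table; axes as the tray's; inner face 5 mm from the origin, on +x. A pale strip 330 mm long, 6 mm thick, 10 to 40 mm above the table is clipped along it and is part of it: the square presses on the strip. The strip's face stands 7 to 25 mm in from the wall's (not measured); it is rigid, and waxed (friction 0.2).
- saddle: Dark steel saddle over the near wall, 30 mm along it, z 46 to 52 mm; the divider is pinned under it. Origin on the pivot's axis, at table height, 30 mm inside the near wall's inner face; axes as the tray's. The metal reaches 8 mm beyond the axis. It must stay where it is: it slips along the wall (tray's y) if the divider is pushed along y with more than about 15 N.
- divider: Waxed bamboo board (friction 0.2), 8 mm thick, 12 to 44 mm above the table, 141 mm long from its pivot along its x. Origin on the pivot's axis. The face to press is 4 mm off the axis, on +y. It starts 0.08 to 0.16 rad off the tray's x, free end towards +y. It stays where left: 1.5 to 3 N on the blade turns it; the push rises steeply once flush. A good press is 5 to 13 N on each face.
- rack: Fixed green silicone drying rack, 260 mm along its x and 360 mm along its y, 12 mm thick; origin at the centre of its underside, axes as the tray's but with its own yaw.
- bay (a point): Centre of the floor of the rack's bay, 12 mm above the table; the bay is 150 mm along the rack's x and 130 mm along its y inside a rim 6 mm high. The square lies flat within the rim.
- cup_a: White ceramic cup upside down on the rack beside the bay, 72 mm wide, 65 mm tall; origin under its centre. Leave alone.
- cup_b: Blue ceramic cup, the same, on the other side of the bay. Leave alone.
- pot_lid: White teapot lid on the rack behind the bay, 72 mm wide, 32 mm tall. Leave alone.
- infuser: Steel infuser ball with a wire clip at the back of the rack, 42 mm. Leave alone.
- scoop: Wooden tea scoop, 130 mm, in the tray's compartment on the -y side of the divider. Leave alone.
Mind the look-alikes: they are no part of the job. Leave any purple or turquoise look-alike of the part that bears square_grip alone.

How it is judged:
On the way, in this order (a step that is already met when the one before it is completed fails the run):
1. the square is lifted out of the rack's bay, at least 25 mm up (z of square_grip in the frame of rack above 0.0945 m), for 0.1 s.
2. the square presses on the near wall's strip and on the divider at once, with 4 to 14 N on each, and with the divider and the square within 2 degrees (0.035 rad) of the tray's axes, for 1 s (contact force between square and near_wall between 4 and 14 N and contact force between square and divider between 4 and 14 N and angle between the x axis of each of divider, square_grip and the x axis of tray, either way round below 0.035 rad), for 1 s.
At the end, for the whole second after the job is handed in: The divider stands within 2 degrees (0.035 rad) of square to the tray, its saddle within 5 mm of where it started; the square lies flat (within 0.06 rad, on the bay's floor within 4 mm) in the rack's bay, its handle within 60 mm of the bay's centre, at rest and released (angle between the x axis of divider and the x axis of tray, either way round below 0.035 rad and distance of saddle from where it was at the start of the episode below 0.005 m and horizontal distance between square_grip and bay below 0.06 m and height (world z) of square_grip between 0.0655 and 0.0735 m and angle between square_grip's own z axis and vertical below 0.06 rad and linear speed of square below 0.02 m/s and contact force between the fingers and square below 0.2 N); the robot touches nothing.
It fails at once if the square is pressed on the near wall or its strip with more than 20 N (contact force between square and near_wall above 20 N).
It fails at once if the square is pressed on the divider with more than 20 N (contact force between square and divider above 20 N).
It fails at once if the divider's saddle is shoved more than 5 mm along the wall (distance of saddle from where it was at the start of the episode above 0.005 m).
It fails at once if the fingers push the divider (over 1 N) (contact force between the fingers and divider above 1 N).
It fails at once if a cup, the lid, the infuser or the scoop is moved more than 25 mm (distance of any of cup_a, cup_b, pot_lid, infuser, scoop from where it was at the start of the episode above 0.025 m).
It also fails if it takes over 61 s, if anything falls off the work surface, if the arm or the gripper's body presses on something with over 40 N, if the wrist force passes 120 N, or if a joint passes its speed limit or range.

ROBOT

A 6-joint arm with a two-finger parallel gripper is mounted at the origin on the work surface. World frame = base frame: x ahead of the robot, y to its left, z up, the work surface at z = 0. Lengths are in m, angles in rad, forces in N, time in s.
With the tool pointing down it reaches from about 0.325 to 0.85 m from the base axis. Payload 4.4 kg.
Tool frame: the origin (TCP) lies midway between the tips of the shut fingers; the grasp point (between the pads) lies manip.hold_point_z behind it (manip.hold_point_z is the distance from the TCP to the grasp point, in m); z points along the fingers, x is the direction in which the jaws open and shut, and the axes are right-handed (so a half turn about z gives the same grasp; the last joint's range is limited). The gripper opens to 94 mm and grips with 3 to 60 N. Pads are 16 mm wide; open, the fingers measure 119 mm over their backs; the gripper's body (75 mm by 177 mm) begins 78 mm behind the grasp point.
Start: joints at [-1.419, 0.207, 1.542, -0, 1.393, -0.15], TCP at [0.171, -0.549, 0.177] pointing down, gripper open.
Joint ranges: [-2.73, 2.73], [-0.86, 2.22], [0.23, 2.46], [-1.11, 4.25], [0.08, 2.63], [-2.82, 2.82]. Speed limits (rad/s): [2.79, 2.79, 3.14, 3.14, 3.14, 3.14].

INTERFACE

Orientations are given as [roll, pitch, yaw] about the fixed x, y, z axes, in that order (R = Rz(yaw) Ry(pitch) Rx(roll)).
In Python, from workcell import readout, vision, job, manip gives the robot as it stands. The module is installed in compiled form; this text tells all that it offers.
- The arm moves only by the shell command python3 -m pendant 'ROWS'. ROWS is JSON, one flat list of numbers, 5 for each row, row after row: the finger opening in cm, from 0 to 9.4, then the shift along the tool's x, y, z in cm, then the turn about the tool's z in rad. In form: [claw, dx, dy, dz, roll, claw, dx, dy, dz, roll, ...]. A call has 1 to 12 rows; each row is the pose to reach, as a shift and turn from the pose commanded when the call began, along the tool's axes at that moment; what a row does not reach only later rows make up. A row lasts 1/10 s, in which the tool goes at most 50 mm and 8.59 degrees, less where a joint would pass 70% of its speed; a pose out of reach is approached as far as the arm can. A call with a gripper value outside its range is refused whole. The fingers move at their own pace and stop on an object; the grip force is fixed at half the most. Time passes only in rows, so rows that repeat a pose let the fingers close. It gives the time, the measured TCP pose, the force and the opening at its end, in the units of the state.
- readout.observe(): the state, without advancing time (a new reading comes with each control period).
- vision.camera(name): name is "side" or "top"; returns a dict with "frame" (420x560x3 uint8, red, green, blue), "fx", "fy", "cx", "cy" (pixels), "T" (4x4, takes a point from camera to world coordinates). Camera axes: x right, y up, looking along -z (the intrinsics and any distortion apply to the point x, -y, -z); pixel columns grow to the right and rows downward; lengths in m; the calibration is good to about 2 mm. A picture is of the moment at which its call begins. There is no depth.
- job.job_done(): hands the job in, once; it reports no verdict.
Trained networks look in a picture, given as the dict that the camera call returned (one of the last four; its "shot" number tells which), for a name from the list of things; names that differ only in an ending like _2 or _b are one class to them, and where a whole thing is asked for, a point or a joint stands for the part that bears it (a point fixed in the world has none). Each returns a list of dicts, best first, with "conf" (0 to 1); they miss things now and then, are a little off and sometimes report something else, mostly with a low value. They report only what shows in the picture. A call takes as long as a camera call. They do not tell look-alikes from the thing itself.
- vision.spot_in(target, picture): "location" ([x, y, z] in m, in world coordinates, good to about 4 mm: the middle of the surface that is visible of it).
- vision.masks_of(target, picture): "region" (420x560 bool, what is visible of it).
The state is a dict: "t": time; "qpos": joint angles; "dq": joint speeds; "joint_torque": joint torques, N m; "eef_pos": TCP position; "ee_rot": TCP orientation; "contact_force": force on the tool from outside, world axes, zero at the start; "wrist_torque": the same for the moment, N m; "finger_gap": opening from 0.0 (shut) to 1.0 (fully open).
Only numpy, scipy, OpenCV 4.12 (cv2) and the standard library are available. Lean on these libraries where they do the work, as an engineer would, in place of code of your own. Each camera call takes 0.05 s, during which the arm holds its last target.

## Working session

There is one attempt and no reset: what is moved stays moved. The work goes in short steps, Python scripts to look and compute and a shell command to move; the robot and the scene stay as the last step left them, time stands still between calls to the robot, and variables do not carry over. Pictures are saved under pics/ and viewed, and the job is handed in when it is done.

```bash
mkdir -p pics; python3 - <<'E'
from workcell import readout, vision, manip
import cv2,numpy as np
s=readout.observe()
for k,v in s.items(): print(k,np.round(v,3))
print(manip.hold_point_z)
for n in ("top","side"):
    p=vision.camera(n); cv2.imwrite(f"pics/{n}0.png",p["frame"][:,:,::-1])
    print(n,[k for k in p if k!="frame"],p["fx"],p["fy"],p["cx"],p["cy"]);print(np.round(p["T"],4), p.get("dist"))
    for t in ["square_grip","square_heel","tray","near_wall","saddle","divider","rack","bay","cup_a","pot_lid","infuser","scoop"]:
        try:print(t,[(np.round(d["location"],4).tolist(),round(d["conf"],2)) for d in vision.spot_in(t,p)])
        except Exception as e: print(t,e)
E
```

```text
t 0.0
qpos [-1.419  0.207  1.543 -0.     1.394 -0.15 ]
dq [ 0.     0.    -0.001  0.002  0.001  0.   ]
joint_torque [ 1.0000e-03 -3.7087e+01 -2.8141e+01  7.0000e-02  3.6000e-02 -0.0000e+00]
eef_pos [ 0.171 -0.548  0.176]
ee_rot [-3.141e+00  2.000e-03 -1.268e+00]
contact_force [-0.258 -1.315  0.914]
wrist_torque [ 0.032 -0.062 -0.009]
finger_gap 1.001
0.0188
top ['fx', 'fy', 'cx', 'cy', 'T', 'shot'] 490.76320228455893 490.76320228455893 275.71611545445273 205.40245585585293
[[ 0.1054  0.9693 -0.2222  0.3163]
 [-0.9944  0.1013 -0.0301 -0.0115]
 [-0.0067  0.2241  0.9745  1.1048]
 [ 0.      0.      0.      1.    ]] None
square_grip [([0.7871, 0.1548, 0.0304], 0.97), ([0.3336, -0.1175, 0.032], 0.68)]
square_heel [([0.3332, -0.1182, 0.0315], 0.97), ([0.4626, 0.2382, 0.0364], 0.85)]
tray [([0.5504, -0.2484, 0.0092], 0.74)]
near_wall [([0.4639, -0.2208, 0.0391], 0.66), ([0.5001, -0.28, 0.0437], 0.35)]
saddle [([0.502, -0.2785, 0.0466], 0.87)]
divider [([0.5546, -0.283, 0.0418], 0.86), ([0.4675, 0.2398, 0.037], 0.52)]
rack [([0.5433, 0.2573, 0.0161], 0.9)]
bay [([0.5453, 0.2582, 0.0145], 0.71)
[... 579 characters left out ...]
0.4625, 0.2623, 0.0406], 0.56)]
square_heel [([0.3283, -0.1111, 0.0282], 0.79), ([0.4651, 0.2608, 0.0423], 0.63), ([0.7873, 0.1782, 0.0306], 0.56)]
tray [([0.5497, -0.2288, 0.0229], 0.61)]
near_wall [([0.4616, -0.1891, 0.0345], 0.8), ([0.5578, -0.2812, 0.029], 0.58)]
saddle [([0.5302, -0.2787, 0.0339], 0.81), ([0.5794, 0.3947, 0.0456], 0.35)]
divider [([0.5592, -0.2804, 0.0282], 0.54)]
rack [([0.5461, 0.3047, 0.0134], 0.95)]
bay [([0.5453, 0.3072, 0.0142], 0.73), ([0.4642, 0.1434, 0.048], 0.69)]
cup_a [([0.4377, 0.399, 0.0547], 0.86), ([0.4629, 0.1437, 0.0484], 0.6)]
pot_lid [([0.6054, 0.2998, 0.0194], 0.57)]
infuser [([0.5829, 0.395, 0.0462], 0.66)]
scoop [([0.5628, -0.3706, 0.0142], 0.55)]
```

View pics/top0.png

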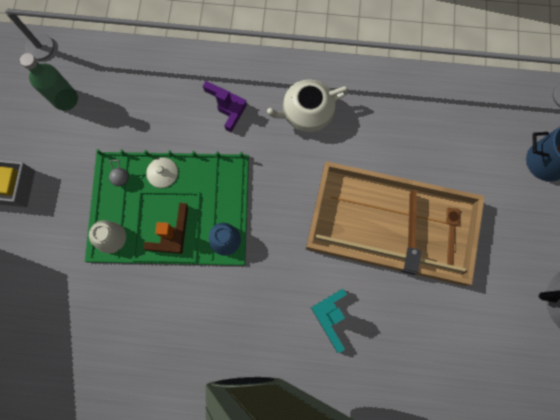

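View pics/side0.png

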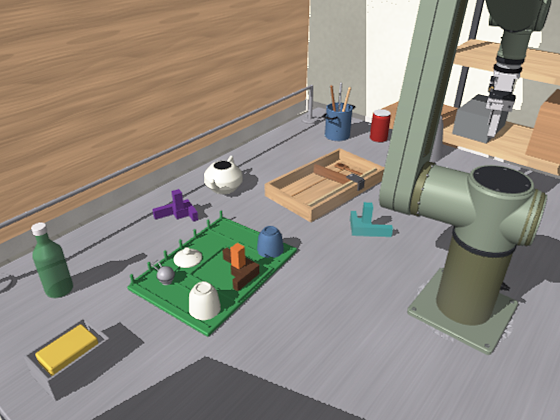

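```bash
python3 - <<'E'
import cv2,numpy as np
a=cv2.imread("pics/top0.png")
cv2.imwrite("pics/c1.png",cv2.resize(a[140:275,75:260],None,fx=4,fy=4,interpolation=cv2.INTER_CUBIC))
cv2.imwrite("pics/c2.png",cv2.resize(a[155:290,300:490],None,fx=4,fy=4,interpolation=cv2.INTER_CUBIC))
b=cv2.imread("pics/side0.png")
cv2.imwrite("pics/c3.png",cv2.resize(b[140:225,255:395],None,fx=5,fy=5,interpolation=cv2.INTER_CUBIC))
E
```

```text
(no output)
```

View pics/c1.png

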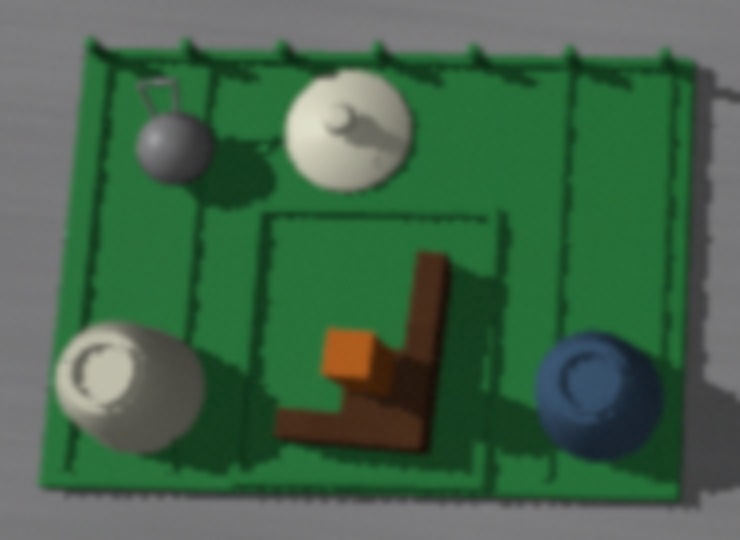

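View pics/c2.png

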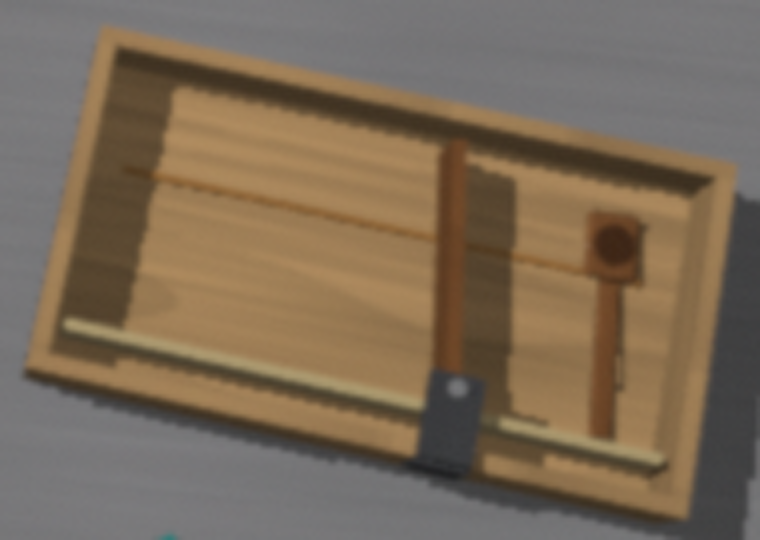

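View pics/c3.png

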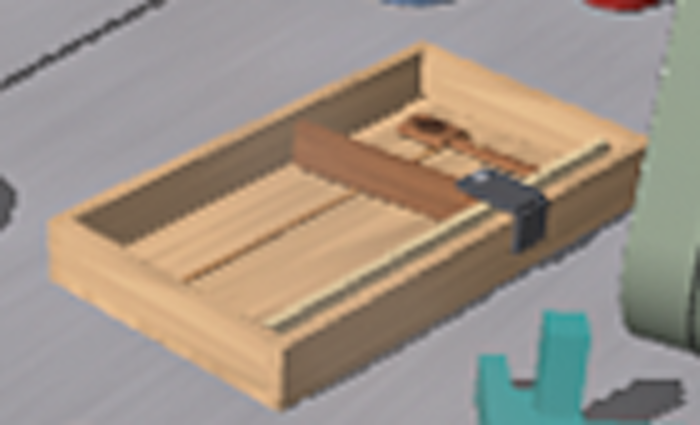

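```bash
cat > H.py <<'E'
import numpy as np
from scipy.optimize import least_squares
K=dict(top=(490.763,275.716,205.402),side=(475.517,276.947,201.191))
import pickle,os
def ray(p,u,v):
    T=p["T"]; d=np.array([(u-p["cx"])/p["fx"],-(v-p["cy"])/p["fy"],-1.]); return T[:3,3],T[:3,:3]@d
def unproj(p,u,v,z):
    o,d=ray(p,u,v); return o+d*(z-o[2])/d[2]
def proj(p,P):
    T=p["T"]; q=(np.atleast_2d(P)-T[:3,3])@T[:3,:3]
    return np.c_[p["cx"]+p["fx"]*q[:,0]/-q[:,2], p["cy"]-p["fy"]*q[:,1]/-q[:,2]]
def fit(p,pts,px,x0):
    pts=np.array(pts,float);px=np.array(px,float)
    def W(x):
        c,s=np.cos(x[2]),np.sin(x[2])
        return np.c_[x[0]+c*pts[:,0]-s*pts[:,1],x[1]+s*pts[:,0]+c*pts[:,1],pts[:,2]]
    r=least_squares(lambda x:(proj(p,W(x))-px).ravel(),x0)
    return r.x, r.fun.reshape(-1,2)
E
python3 - <<'E'
from H import *
from workcell import vision
p=vision.camera("top")
pickle.dump({k:p[k] for k in("T","fx","fy","cx","cy","frame")},open("top.pkl","wb"))
c=lambda o:(lambda x,y:((x+.5)/4-.5+o[0],(y+.5)/4-.5+o[1]))
a=c((75,140)); b=c((300,155))
t,r=fit(p,[(.1,.18,.045),(.1,-.18,.045),(-.1,-.18,.045),(-.1,.18,.045)],[b(103,27),b(735,165),b(688,508),b(30,368)],[.55,-.25,-.1]); print("tray",t,r.round(1).tolist())
k,r=fit(p,[(-.13,.18,.012),(-.13,-.18,.012),(.13,-.18,.012)],[a(40,487),a(680,500),a(693,75)],[.55,.25,0]);print("rack",k,r.round(1).tolist())
ba,r=fit(p,[(.075,.065,.012),(.075,-.065,.012),(-.075,-.065,.012),(-.075,.065,.012)],[a(265,217),a(500,215),a(488,490),a(245,487)],[.5,.25,0]);print("bay",ba,r.round(1).tolist())
h,r=fit(p,[(.012,.012,.097),(.012,-.012,.097),(-.012,-.012,.097),(-.012,.012,.097)],[a(327,327),a(378,331),a(372,383),a(322,376)],[.47,.24,0]);print("handle",h,r.round(1).tolist())
s,r=fit(p,[(-.04,-.032,.042),(.07,-.032,.042),(.07,-.016,.042),(-.04,.048,.042),(-.024,.048,.042)],[a(426,452),a(450,258),a(418,252),a(275,437),a(278,408)],[.47,.24,0]);print("square",s,r.round(1).tolist())
for n,u,v,z in [("strip+",68,317,.04),("strip-",663,455,.04),("div+far",443,140,.044),("div+near",433,370,.044),("div-far",467,140,.044),("div-near",460,375,.044),("pin",457,387,.052)]:
    w=unproj(p,*b(u,v),z); d=w[:2]-t[:2]; cc,ss=np.cos(t[2]),np.sin(t[2]); print(n,w.round(4),"tray",round(cc*d[0]+ss*d[1],4),round(-ss*d[0]+cc*d[1],4))
E
```

```text
tray [ 0.55213013 -0.24570444 -0.11517277] [[-0.5, -0.5], [0.5, -1.4], [0.4, 1.6], [-0.4, 0.0]]
rack [0.53524113 0.26601566 0.07738229] [[-1.2, 0.7], [-0.1, 2.0], [1.4, -3.1]]
bay [0.48967247 0.25900834 0.09869496] [[1.0, 1.1], [-1.3, 1.9], [-1.1, -1.6], [1.4, -1.2]]
handle [0.47290013 0.25056747 0.02263654] [[0.8, 0.7], [-0.6, 0.6], [-0.6, -1.1], [0.5, -0.3]]
square [0.47196067 0.25001065 0.01130378] [[-1.1, -0.1], [-0.3, -0.6], [0.5, 0.3], [0.3, 0.2], [0.7, 0.2]]
strip+ [ 0.5046 -0.0747  0.04  ] tray -0.0668 0.1644
strip- [ 0.463  -0.4002  0.04  ] tray -0.0708 -0.1637
div+far [ 0.6253 -0.2736  0.044 ] tray 0.0759 -0.0193
div+near [ 0.4956 -0.274   0.044 ] tray -0.053 -0.0346
div-far [ 0.6267 -0.2869  0.044 ] tray 0.0788 -0.0324
div-near [ 0.4943 -0.2886  0.044 ] tray -0.0525 -0.0493
pin [ 0.4863 -0.2852  0.052 ] tray -0.0608 -0.0468
```

```bash
cat >> H.py <<'E'
import cv2
def edge(p,A,B,span=4,n=60,z=None,sign=0,chan=None):
    """refine edge between world pts A,B; returns refined world pts on z plane"""
    g=p["frame"].astype(np.float32).mean(2) if chan is None else p["frame"][:,:,chan].astype(np.float32)
    a,b=proj(p,A)[0],proj(p,B)[0]; t=(b-a)/np.linalg.norm(b-a); nn=np.array([-t[1],t[0]])
    ss=np.linspace(.06,.94,n); of=np.arange(-span,span+.01,.25)
    S=(a+(b-a)*ss[:,None])[:,None,:]+of[:,None]*nn
    I=cv2.remap(g,S[...,0].astype(np.float32),S[...,1].astype(np.float32),cv2.INTER_CUBIC)
    I=cv2.GaussianBlur(I,(5,1),1); G=np.gradient(I,axis=1)
    if sign: G=np.maximum(G*sign,0)
    else: G=abs(G)
    k=G.argmax(1); o=of[k]; w=G[np.arange(n),k]
    ok=w>0.4*np.median(w)
    for _ in range(4):
        c=np.polyfit(ss[ok],o[ok],1); r=o-np.polyval(c,ss); ok=abs(r)<max(.4,1.5*np.std(r[ok]))
    P=[unproj(p,*(a+(b-a)*s+nn*np.polyval(c,s)),z) for s in(0,1)]
    return P,np.std(r[ok]),ok.mean()
E
python3 - <<'E'
from H import *
p=pickle.load(open("top.pkl","rb"))
t=np.array([.5521,-.2457,-.1152]); cc,ss=np.cos(t[2]),np.sin(t[2])
W=lambda x,y,z:np.array([t[0]+cc*x-ss*y,t[1]+ss*x+cc*y,z])
def rep(n,A,B,z,**k):
    (P,Q),sd,f=edge(p,W(*A,z),W(*B,z),z=z,**k); d=Q-P
    L=[(cc*(w[0]-t[0])+ss*(w[1]-t[1]),-ss*(w[0]-t[0])+cc*(w[1]-t[1])) for w in(P,Q)]
    ang=np.arctan2(d[1],d[0]); print(n,"worldang",round(ang,4),round(ang-np.pi/2,4),np.round(L,4).tolist(),"sd",round(sd,2),round(f,2))
rep("far outer",(.1,-.18),(.1,.18),.045)
rep("far inner",(.09,-.17),(.09,.17),.045)
rep("+y outer",(-.1,.18),(.1,.18),.045)
rep("-y outer",(-.1,-.18),(.1,-.18),.045)
rep("near inner",(-.09,-.03),(-.09,.17),.045)
rep("strip inner",(-.069,-.02),(-.067,.16),.04)
rep("strip outer",(-.075,-.02),(-.073,.16),.04,span=2)
rep("near outer",(-.1,-.02),(-.1,.18),.045)
rep("div+",(-.045,-.034),(.077,-.0193),.044,span=3)
rep("div-",(-.045,-.0487),(.077,-.033),.044,span=3)
E
```

```text
far outer worldang 1.456 -0.1148 [[0.0918, -0.1794], [0.0917, 0.18]] sd 0.0 0.92
far inner worldang 1.4469 -0.1239 [[0.0873, -0.1698], [0.0902, 0.17]] sd 0.11 1.0
+y outer worldang -0.1167 -1.6875 [[-0.0999, 0.1724], [0.1, 0.1721]] sd 0.0 1.0
-y outer worldang -0.1235 -1.6943 [[-0.1001, -0.1791], [0.1001, -0.1808]] sd 0.17 0.97
near inner worldang 1.4401 -0.1307 [[-0.0856, -0.0302], [-0.0825, 0.1699]] sd 0.17 0.82
strip inner worldang 1.4474 -0.1234 [[-0.0753, -0.0196], [-0.0738, 0.1602]] sd 0.12 1.0
strip outer worldang 1.4471 -0.1237 [[-0.0753, -0.02], [-0.0738, 0.16]] sd 0.1 1.0
near outer worldang 1.4478 -0.123 [[-0.1014, -0.0199], [-0.0999, 0.18]] sd 0.13 1.0
div+ worldang 0.0143 -1.5565 [[-0.0452, -0.0328], [0.0766, -0.0169]] sd 0.17 0.98
div- worldang 0.0188 -1.552 [[-0.045, -0.0489], [0.0769, -0.0325]] sd 0.18 0.48
```

```bash
python3 - <<'E'
from H import *
from workcell import vision
p=vision.camera("side"); f=p["frame"][:,:,::-1].copy()
x,y,th=.4725,.2503,.017
c,s=np.cos(th),np.sin(th)
def W(L): return np.array([(x+c*a-s*b,y+s*a+c*b,z) for a,b,z in L])
f=cv2.resize(f[215:330,130:310],None,fx=4,fy=4,interpolation=cv2.INTER_CUBIC)
def d(L,col):
    q=(proj(p,W(L))-[130,215]+.5)*4-.5
    cv2.polylines(f,[q.astype(int)],True,col,1)
d([(.012,.012,.097),(.012,-.012,.097),(-.012,-.012,.097),(-.012,.012,.097)],(255,255,0))
d([(-.04,-.032,.042),(.07,-.032,.042),(.07,-.016,.042),(-.024,-.016,.042),(-.024,.048,.042),(-.04,.048,.042)],(255,0,255))
cv2.imwrite("pics/s1.png",f)
E
```

```text
(no output)
```

View pics/s1.png

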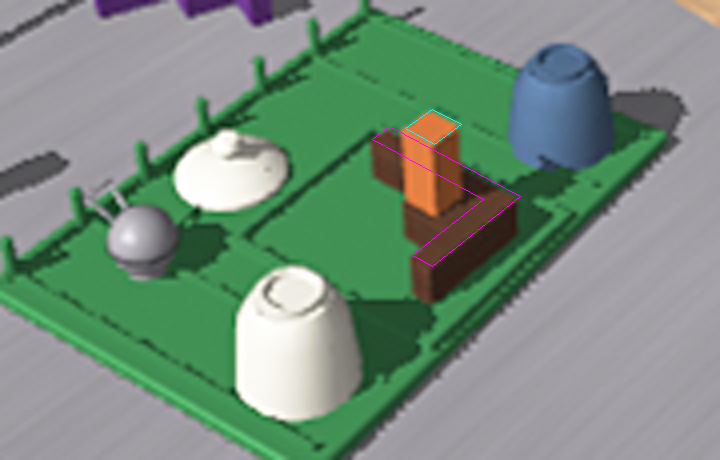

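```bash
cat >> H.py <<'E'
def to_tool(P,yaw=None,ref=None):
    from workcell import readout
    s=readout.observe(); e=np.array(s["eef_pos"]) if ref is None else np.array(ref[:3]); y=s["ee_rot"][2] if ref is None else ref[3]
    d=(np.array(P)-e)*100; c,q=np.cos(y),np.sin(y)
    return np.round([c*d[0]+q*d[1], q*d[0]-c*d[1], -d[2]],3), (None if yaw is None else round(-(yaw-y),4))
E
python3 - <<'E'
from H import *
for P in [(.42,-.3,.2),(.48,0,.2),(.4725,.2503,.2)]: print(to_tool(P,.017))
E
```

```text
(array([-16.339, -31.146,  -2.337]), np.float64(-1.2849))
(array([-43.184, -45.821,  -2.337]), np.float64(-1.2849))
(array([-67.299, -52.57 ,  -2.337]), np.float64(-1.2849))
```

```bash
python3 -m pendant '[5,-16.3,-31.1,-2.3,-0.3, 5,-16.3,-31.1,-2.3,-0.6, 5,-16.3,-31.1,-2.3,-0.9, 5,-16.3,-31.1,-2.3,-1.1, 5,-16.3,-31.1,-2.3,-1.2, 5,-16.3,-31.1,-2.3,-1.285, 5,-43.2,-45.8,-2.3,-1.285, 5,-43.2,-45.8,-2.3,-1.285, 5,-43.2,-45.8,-2.3,-1.285, 5,-43.2,-45.8,-2.3,-1.285, 5,-43.2,-45.8,-2.3,-1.285, 5,-43.2,-45.8,-2.3,-1.285]'
python3 - <<'E'
from H import *
for P in [(.4725,.2503,.2),(.4725,.2503,.13)]: print(to_tool(P,.017))
E
```

```text
t: 2.6
eef_pos: [0.4661, -0.0468, 0.1996]
ee_rot: [3.141, -0.001, 0.017]
contact_force: [1.3, -0.4, -0.0]
finger_gap: 0.534
(array([  1.14 , -29.698,  -0.044]), np.float64(-0.0002))
(array([  1.14 , -29.698,   6.956]), np.float64(-0.0002))
```

```bash
python3 -m pendant '[5,0.6,-29.5,0,0, 5,0.6,-29.5,0,0, 5,0.6,-29.5,0,0, 5,0.6,-29.5,0,0, 5,0.6,-29.5,0,0, 5,0.6,-29.5,0,0, 5,0.6,-29.5,5,0, 5,0.6,-29.5,5,0, 5,0.6,-29.5,5,0]'
python3 - <<'E'
from H import *
from workcell import readout,vision
s=readout.observe();print(s["eef_pos"],s["ee_rot"],s["contact_force"])
P=(.4725,.2503,.0695-.0188); print(to_tool(P,.017))
p=vision.camera("side"); f=p["frame"][:,:,::-1]; cv2.imwrite("pics/s2.png",cv2.resize(f[150:330,130:330],None,fx=3,fy=3,interpolation=cv2.INTER_CUBIC))
E
```

```text
t: 3.5
eef_pos: [0.4656, 0.2458, 0.1483]
ee_rot: [3.14, 0.003, 0.017]
contact_force: [0.6, 0.4, 0.5]
finger_gap: 0.532
[0.46557508 0.24578819 0.14832954] [3.14037429 0.00323007 0.0171442 ] [0.58690005 0.43164781 0.47137476]
(array([ 0.7  , -0.439,  9.763]), np.float64(0.0001))
```

View pics/s2.png

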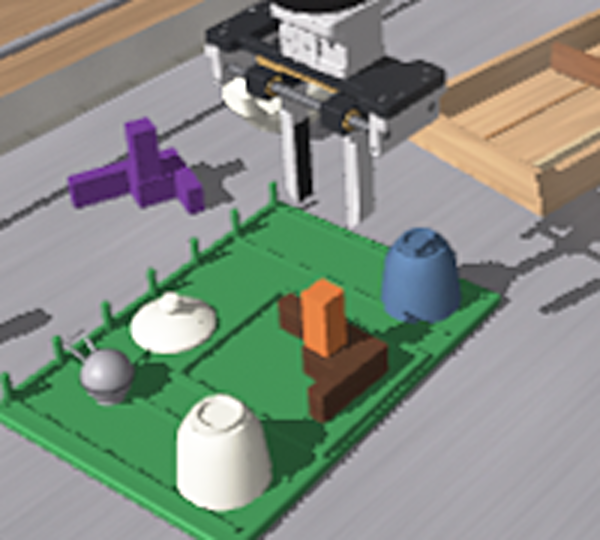

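```bash
python3 -m pendant '[5,0.7,-0.4,2,0, 5,0.7,-0.4,2,0, 5,0.7,-0.4,2,0]'
python3 - <<'E'
from H import *
from workcell import readout,vision
P=(.4725,.2503,.0695-.0188); print(to_tool(P,.017))
E
```

```text
t: 3.85
eef_pos: [0.4748, 0.2499, 0.1309]
ee_rot: [-3.141, -0.002, 0.016]
contact_force: [-0.1, -0.3, -0.2]
finger_gap: 0.531
(array([-0.232, -0.046,  8.02 ]), np.float64(-0.0015))
```

```bash
python3 -m pendant '[5,-0.2,0,4,0, 5,-0.2,0,6,0, 5,-0.2,0,7,0, 5,-0.2,0,7,0, 5,-0.2,0,7,0]'
python3 - <<'E'
from H import *
from workcell import readout,vision
s=readout.observe();print(s["eef_pos"],s["ee_rot"],s["contact_force"])
P=(.4725,.2503,.0695-.0188); print(to_tool(P,.017))
p=vision.camera("side"); f=p["frame"][:,:,::-1]; cv2.imwrite("pics/s3.png",cv2.resize(f[180:320,160:300],None,fx=4,fy=4,interpolation=cv2.INTER_CUBIC))
print(to_tool(P,.017))
E
```

```text
t: 4.35
eef_pos: [0.4731, 0.2507, 0.0608]
ee_rot: [-3.141, -0.003, 0.017]
contact_force: [0.6, -0.5, 0.0]
finger_gap: 0.529
[0.47312402 0.25065142 0.06080623] [-3.14073354e+00 -2.61555747e-03  1.66318609e-02] [ 0.59346018 -0.53167158  0.04666644]
(array([-0.063,  0.034,  1.011]), np.float64(-0.0004))
(array([-0.09 ,  0.049,  1.04 ]), np.float64(-0.0003))
```

View pics/s3.png

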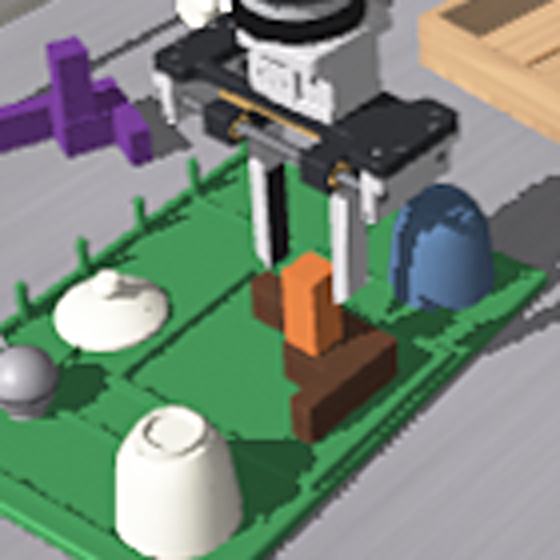

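```bash
python3 - <<'E'
from H import *
from workcell import readout,vision
p=pickle.load(open("top.pkl","rb"))
s=readout.observe(); e=s["eef_pos"]; print(e, s["finger_gap"])
for n in("side","top"):
    p=vision.camera(n); f=p["frame"][:,:,::-1].copy(); o=(160,180) if n=="side" else (110,150)
    f=cv2.resize(f[o[1]:o[1]+140,o[0]:o[0]+140],None,fx=4,fy=4,interpolation=cv2.INTER_CUBIC)
    for dx,col in((-.025,(0,0,255)),(.025,(0,0,255)),(0,(255,0,255))):
        for dy in((-.008,.008) if dx else (0,)):
            q=(proj(p,[e+np.array([dx,dy,0])])[0]-o+.5)*4-.5; cv2.circle(f,(int(q[0]),int(q[1])),3,col,-1)
    cv2.imwrite(f"pics/g_{n}.png",f)
E
```

```text
[0.47339219 0.25080708 0.06109745] 0.534382445765795
```

View pics/g_side.png

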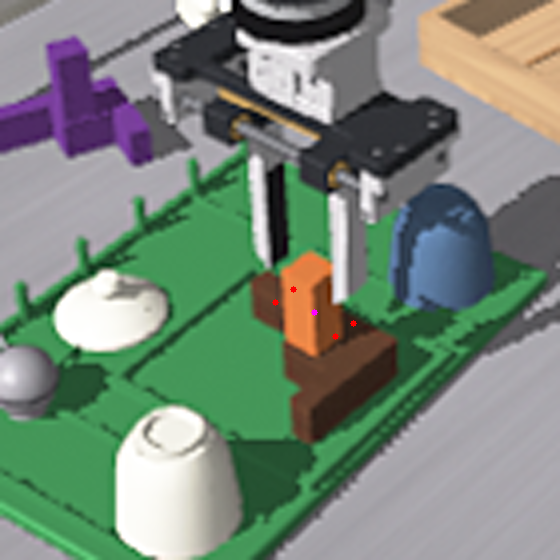

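View pics/g_top.png

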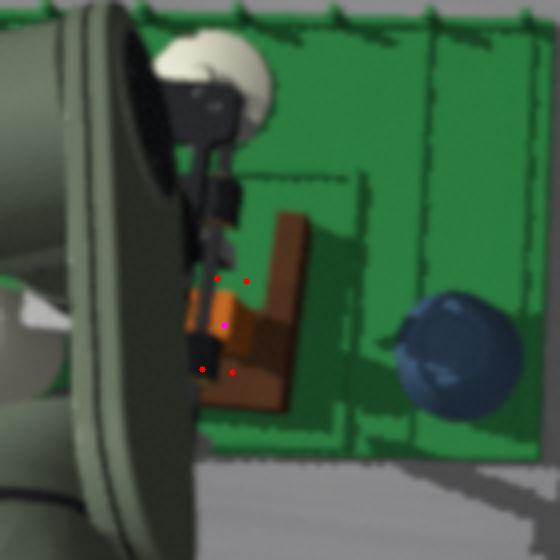

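```bash
python3 -m pendant '[5,-0.1,0.05,0.7,0, 5,-0.1,0.05,1.2,0, 5,-0.1,0.05,1.2,0, 5,-0.1,0.05,1.2,0]'
python3 - <<'E'
from H import *
from workcell import readout,vision
p=vision.camera("side"); f=p["frame"][:,:,::-1]; cv2.imwrite("pics/s4.png",cv2.resize(f[180:320,160:300],None,fx=4,fy=4,interpolation=cv2.INTER_CUBIC))
s=readout.observe();print(s["eef_pos"],s["ee_rot"],s["contact_force"])
E
```

```text
t: 4.9
eef_pos: [0.4703, 0.2497, 0.0467]
ee_rot: [3.141, 0.001, 0.017]
contact_force: [0.8, 0.4, 0.5]
finger_gap: 0.531
[0.47056978 0.2498426  0.04696712] [3.14149399e+00 3.89504793e-04 1.70835414e-02] [0.76331837 0.55279995 0.68536006]
```

View pics/s4.png

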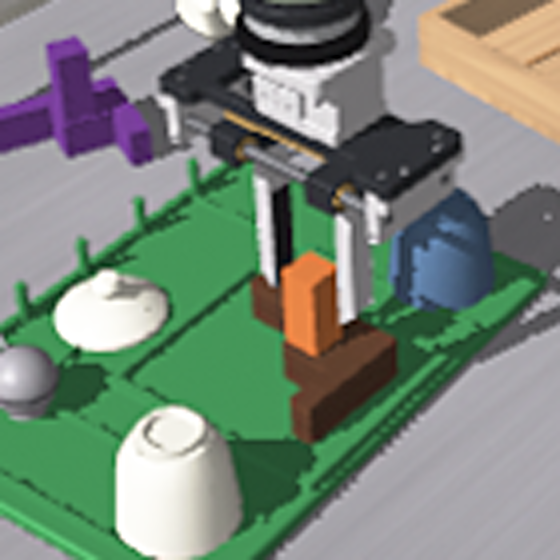

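```bash
python3 -m pendant '[1,0,0,0,0, 1,0,0,0,0, 1,0,0,0,0, 1,0,0,0,0, 1,0,0,0,0]'
python3 - <<'E'
from H import *
from workcell import readout,vision
p=vision.camera("side"); f=p["frame"][:,:,::-1]; cv2.imwrite("pics/s5.png",cv2.resize(f[180:320,160:300],None,fx=4,fy=4,interpolation=cv2.INTER_CUBIC))
s=readout.observe();print(s["eef_pos"],s["ee_rot"],s["contact_force"],s["wrist_torque"],s["finger_gap"]*94)
E
```

```text
t: 5.45
eef_pos: [0.4715, 0.25, 0.0476]
ee_rot: [-3.141, -0.002, 0.017]
contact_force: [1.2, 0.4, 0.3]
finger_gap: 0.253
[0.47147792 0.24998432 0.04758897] [-3.14122549e+00 -1.48875208e-03  1.68835856e-02] [ 0.96894618 -0.08067759  0.75108089] [-0.12763528 -0.37395364  0.01279597] 24.08704482177713
```

View pics/s5.png

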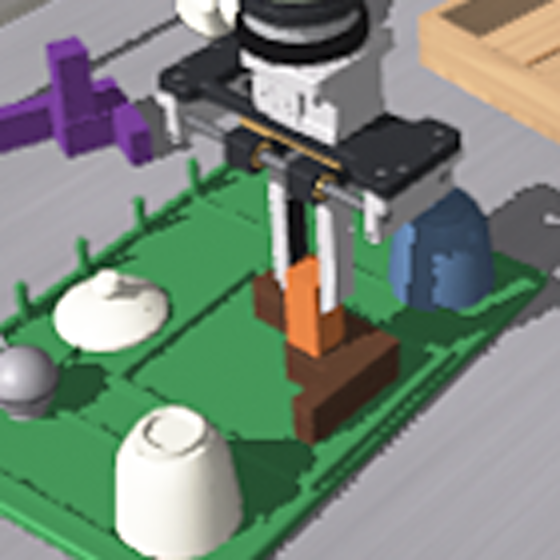

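```bash
python3 -m pendant '[1,0,0,3,0, 1,0,0,-3,0]' 2>/dev/null | head -0; cat >> H.py <<'E'
t0=np.array([.5521,-.2457]);y0=-.1152;YT=-.1235
def old(x,y): return t0+np.array([np.cos(y0)*x-np.sin(y0)*y,np.sin(y0)*x+np.cos(y0)*y])
EX=np.array([np.cos(YT),np.sin(YT)]);EY=np.array([-np.sin(YT),np.cos(YT)])
ST=old(-.0685,.07)   # on strip face
PV=old(-.0605,-.044) # pivot
# working frame: origin at corner of strip face and (square) divider face
C0=ST+EY*((PV-ST)@EY+.004)
def flush(dx=0,dy=0,z=.0465,g=(0,0)):
    w=C0+EX*(.040+dx)+EY*(.032+dy); return np.array([w[0],w[1],z])
E
echo ok
```

```text
ok
```

I put an unneeded move in that last command: 3 cm down, then up. I'm checking the state before going on.

```bash
python3 - <<'E'
from H import *
from workcell import readout,vision
p=vision.camera("side"); f=p["frame"][:,:,::-1]; cv2.imwrite("pics/s6.png",cv2.resize(f[160:320,140:310],None,fx=4,fy=4,interpolation=cv2.INTER_CUBIC))
s=readout.observe();print(s["t"],s["eef_pos"],s["ee_rot"],s["contact_force"],s["wrist_torque"],s["finger_gap"]*94)
E
```

```text
5.75 [0.47075603 0.25034601 0.0701424 ] [3.14131708e+00 2.16728889e-03 1.74635535e-02] [2.31699904 1.94034582 2.63972881] [ 0.09125738 -0.26922614 -0.06174315] 24.050991001648566
```

View pics/s6.png

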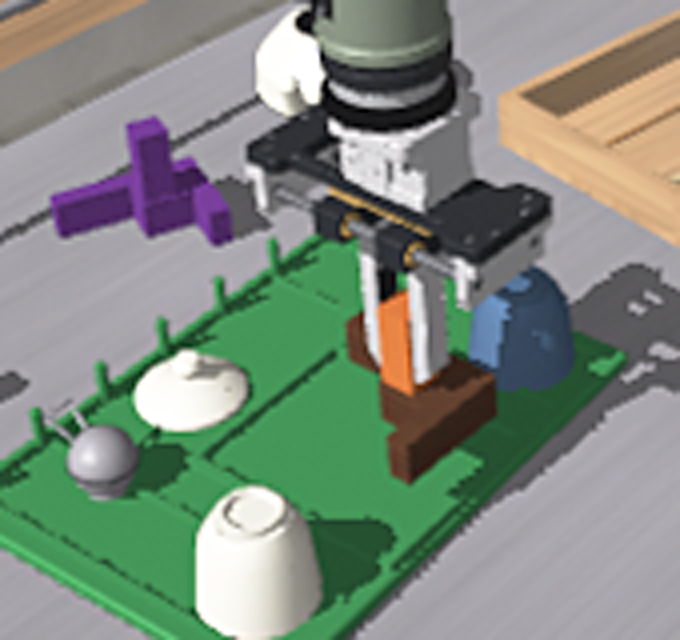

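```bash
python3 -m pendant '[1,0,0,-3,0, 1,0,0,-6,0, 1,0,0,-8,0, 1,0,0,-8,0, 1,0,0,-8,0]'
python3 - <<'E'
from H import *
from workcell import readout,vision
s=readout.observe();print(s["t"],s["eef_pos"],s["ee_rot"],s["contact_force"],s["wrist_torque"],s["finger_gap"]*94)
for n in ("side","top"):
    p=vision.camera(n); f=p["frame"][:,:,::-1]; o=(150,110) if n=="side" else (90,150)
    pickle.dump({k:p[k] for k in("T","fx","fy","cx","cy","frame")},open(n+"1.pkl","wb"))
    cv2.imwrite(f"pics/l_{n}.png",cv2.resize(f[o[1]:o[1]+180,o[0]:o[0]+160],None,fx=4,fy=4,interpolation=cv2.INTER_CUBIC)[:600])
E
```

```text
t: 6.25
eef_pos: [0.4699, 0.2497, 0.1464]
ee_rot: [3.141, 0.001, 0.017]
contact_force: [-0.1, -0.2, -1.9]
finger_gap: 0.255
6.25 [0.46992026 0.24969145 0.14637274] [3.14134130e+00 1.26074358e-03 1.70626145e-02] [-0.05263089 -0.21468708 -1.93361902] [ 0.01997707 -0.10355594  0.00994399] 24.006585658786708
```

View pics/l_side.png

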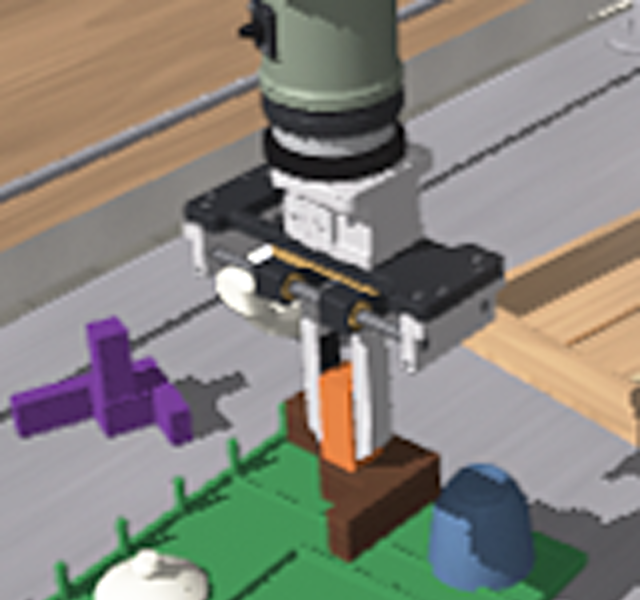

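View pics/l_top.png

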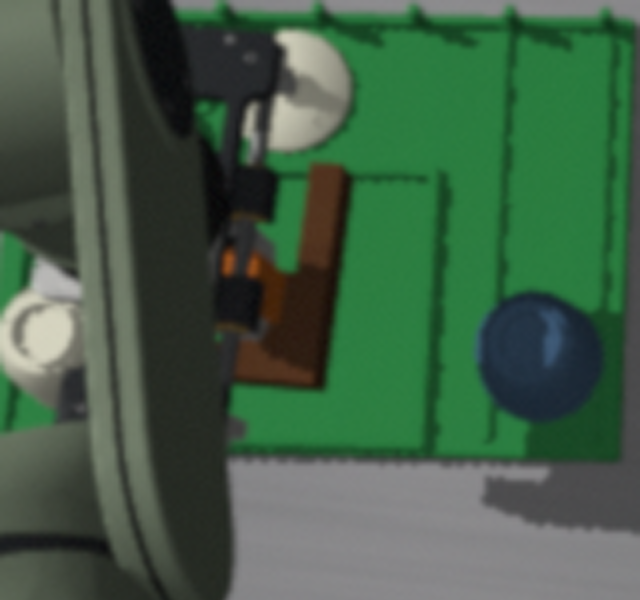

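```bash
python3 - <<'E'
from H import *
S=pickle.load(open("side1.pkl","rb"));T=pickle.load(open("top1.pkl","rb"))
c=lambda x,y,o:((x+.5)/4-.5+o[0],(y+.5)/4-.5+o[1])
so,to=(150,110),(90,150)
obs=[(S,(-.04,-.032,.03),c(440,457,so)),(S,(-.04,-.032,0),c(438,492,so)),(S,(-.04,.048,.03),c(350,520,so)),(S,(-.04,.048,0),c(350,560,so)),(S,(-.024,.048,.03),c(330,508,so)),
(T,(.07,-.016,.03),c(313,165,to)),(T,(.07,-.032,.03),c(345,168,to)),(T,(-.04,-.032,.0),c(325,388,to))]
from scipy.spatial.transform import Rotation as R
def res(x):
    r=R.from_euler("xyz",[0,0,x[3]]) if len(x)==4 else R.from_euler("xyz",[x[4],x[5],x[3]])
    return np.concatenate([(proj(p,r.apply(P)+x[:3])[0]-q) for p,P,q in obs])
for x0 in ([.47,.25,.12,.02],[.47,.25,.12,.02,0,0]):
    s=least_squares(res,x0); print(s.x.round(4)); 
print(s.fun.reshape(-1,2).round(1).tolist())
E
```

```text
[0.4693 0.2488 0.1366 0.0075]
[ 0.4702  0.2484  0.1389 -0.0052  0.0099 -0.0682]
[[1.2, -0.3], [1.2, 1.0], [-0.2, -0.0], [-0.4, 0.3], [-0.4, -0.2], [-0.2, -1.1], [-0.2, -1.0], [0.1, 0.9]]
```

```bash
python3 - <<'E'
from H import *
from workcell import readout
s=readout.observe();print(s["t"],s["eef_pos"],s["ee_rot"],s["contact_force"],s["wrist_torque"],s["finger_gap"]*94)
S=pickle.load(open("side1.pkl","rb"))
f=cv2.resize(S["frame"][205:260,215:265,::-1],None,fx=10,fy=10,interpolation=cv2.INTER_CUBIC)
cv2.imwrite("pics/z.png",f)
E
```

```text
6.35 [0.46891083 0.24928028 0.14495881] [3.14035826 0.00411753 0.01702737] [-0.56462489  0.76957526 -1.86859331] [ 0.01367175 -0.09712019  0.01823392] 23.656566799908344
```

View pics/z.png

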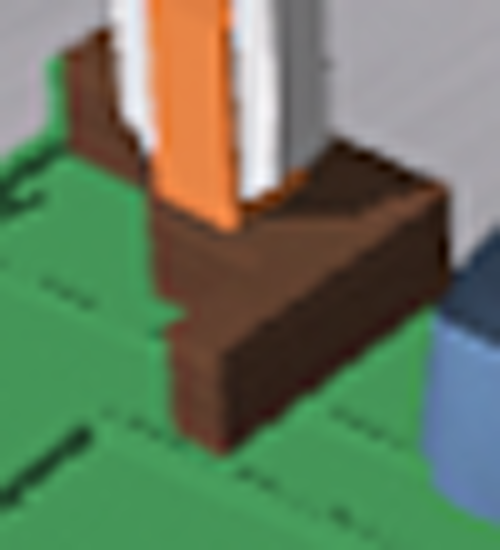

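```bash
python3 - <<'E'
from H import *
from scipy.spatial.transform import Rotation as R
S=pickle.load(open("side1.pkl","rb"))
L=[((-.04,.048,.03),220,352),((-.04,.048,0),222,452),((-.024,.048,.03),172,336),((-.024,.048,0),175,430),((-.04,-.032,.03),448,187),((-.04,-.032,0),445,292),((-.012,.012,.03),240,230),((.012,.012,.03),153,195),((.07,-.016,.03),65,57),((.07,-.016,0),65,150)]
def res(x):
    r=R.from_euler("xyz",[x[4],x[5],x[3]]) if len(x)>4 else R.from_euler("z",x[3])
    return np.concatenate([proj(S,r.apply(P)+x[:3])[0]-[(u+.5)/10-.5+215,(v+.5)/10-.5+205] for P,u,v in L])
for x0 in ([.47,.25,.12,.02],[.47,.25,.12,.02,0,0]):
    s=least_squares(res,x0);J=s.jac;C=np.linalg.inv(J.T@J)*(s.fun@s.fun)/(20-len(x0)); print(s.x.round(4),np.sqrt(np.diag(C)).round(4)); print(s.fun.reshape(-1,2).round(1).tolist())
E
```

```text
[0.4826 0.2377 0.1227 0.0261] [0.0053 0.0052 0.0055 0.0071]
[[0.0, 0.0], [0.4, 0.4], [-0.4, -1.0], [-0.1, -0.1], [-0.1, 0.2], [0.4, -0.2], [-0.6, 0.2], [0.5, -0.0], [-0.4, -0.0], [0.3, 0.6]]
[ 0.4884  0.2322  0.1172  0.0294 -0.0054 -0.0178] [0.0063 0.0062 0.0064 0.0074 0.0126 0.0111]
[[0.2, 0.3], [0.4, 0.4], [-0.3, -0.9], [-0.1, -0.1], [-0.3, 0.3], [0.1, -0.2], [-0.5, 0.3], [0.6, -0.0], [-0.4, -0.3], [0.3, 0.2]]
```

```bash
python3 - <<'E'
from H import *
from scipy.spatial.transform import Rotation as R
S=pickle.load(open("side1.pkl","rb"))
L=[((-.04,.048,.03),220,352),((-.04,.048,0),222,452),((-.024,.048,.03),172,336),((-.024,.048,0),175,430),((-.04,-.032,.03),448,187),((-.04,-.032,0),445,292),((-.012,.012,.03),240,230),((.012,.012,.03),153,195),((.07,-.016,.03),65,57),((.07,-.016,0),65,150)]
for xy in ((.4697,.2495),(.4697,.2475),(.4697,.2515)):
    def res(x):
        return np.concatenate([proj(S,R.from_euler("xyz",[x[2],x[3],x[1]]).apply(P)+[*xy,x[0]])[0]-[(u+.5)/10-.5+215,(v+.5)/10-.5+205] for P,u,v in L])
    s=least_squares(res,[.12,.02,0,0]); print(xy,s.x.round(4),(s.fun@s.fun).round(2))
    s=least_squares(lambda x:res([x[0],x[1],0,0]),[.12,.02]); print(xy,s.x.round(4),(s.fun@s.fun).round(2))
E
```

```text
(0.4697, 0.2495) [ 0.1357  0.0197 -0.0049  0.0055] 4.98
(0.4697, 0.2495) [0.1357 0.0201] 5.09
(0.4697, 0.2475) [ 0.1349  0.009  -0.0258  0.0207] 9.56
(0.4697, 0.2475) [0.1346 0.011 ] 11.66
(0.4697, 0.2515) [ 0.1366  0.03    0.0158 -0.01  ] 4.77
(0.4697, 0.2515) [0.1368 0.0293] 5.42
```

```bash
python3 - <<'E'
from H import *
print(C0, flush(.012,.035))
P=flush(.012,.035,.16); print(to_tool(P,YT))
P=flush(.012,.035,.06); print(to_tool(P,YT))
E
```

```text
[ 0.47855838 -0.27738262] [ 0.5384158  -0.21729861  0.0465    ]
(array([ 6.155, 46.769, -1.504]), np.float64(0.1405))
(array([ 6.155, 46.769,  8.496]), np.float64(0.1405))
```

```bash
python3 -m pendant '[1,3,20,-1.5,0.07, 1,6.1,46.8,-1.5,0.14, 1,6.1,46.8,-1.5,0.14, 1,6.1,46.8,-1.5,0.14, 1,6.1,46.8,-1.5,0.14, 1,6.1,46.8,-1.5,0.14, 1,6.1,46.8,-1.5,0.14, 1,6.1,46.8,-1.5,0.14, 1,6.1,46.8,-1.5,0.14, 1,6.1,46.8,-1.5,0.14, 1,6.1,46.8,-1.5,0.14, 1,6.1,46.8,-1.5,0.14]'
python3 - <<'E'
from H import *
from workcell import readout,vision
s=readout.observe();print(s["t"],s["eef_pos"],s["ee_rot"],s["contact_force"],s["wrist_torque"],s["finger_gap"]*94)
print(to_tool(flush(.012,.035,.06),YT))
for n in ("side","top"):
    p=vision.camera(n); f=p["frame"][:,:,::-1]; o=(240,80) if n=="side" else (290,140)
    pickle.dump({k:p[k] for k in("T","fx","fy","cx","cy","frame")},open(n+"2.pkl","wb"))
    cv2.imwrite(f"pics/m_{n}.png",cv2.resize(f[o[1]:o[1]+150,o[0]:o[0]+200],None,fx=4,fy=4,interpolation=cv2.INTER_CUBIC))
E
```

```text
t: 7.55
eef_pos: [0.5383, -0.2163, 0.16]
ee_rot: [-3.139, 0.004, -0.124]
contact_force: [-0.1, 0.7, -1.6]
finger_gap: 0.253
7.55 [ 0.53832912 -0.21627052  0.15998523] [-3.13907662  0.0038256  -0.12411714] [-0.10292941  0.72202647 -1.58941907] [ 0.02605038 -0.14394555  0.05989451] 23.795688879359368
(array([0.021, 0.101, 9.999]), np.float64(-0.0006))
```

View pics/m_side.png

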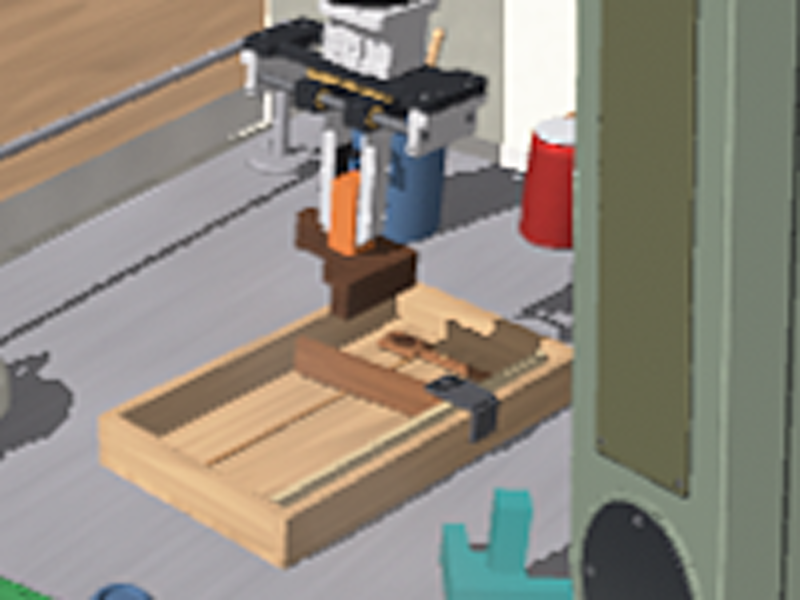

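View pics/m_top.png

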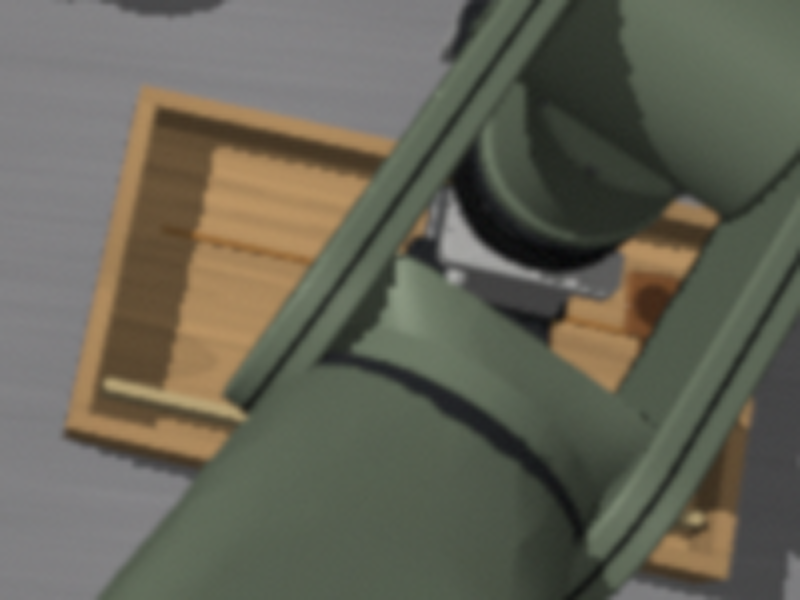

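```bash
cat >> H.py <<'E'
def overlay(p,name,lines,o,w,h,k):
    f=cv2.resize(p["frame"][o[1]:o[1]+h,o[0]:o[0]+w,::-1],None,fx=k,fy=k,interpolation=cv2.INTER_CUBIC).copy()
    for P,col,cl in lines:
        q=(proj(p,P)-o+.5)*k-.5; cv2.polylines(f,[np.round(q).astype(int)],cl,col,1,cv2.LINE_AA)
    cv2.imwrite(name,f)
def wf(x,y,z): # working frame (corner of strip face & square divider face)
    w=C0+EX*x+EY*y; return np.array([w[0],w[1],z])
def square_lines(hx,hy,z,col):
    m=lambda L:np.array([wf(hx+a,hy+b,z+c) for a,b,c in L])
    top=[(-.04,-.032,.03),(.07,-.032,.03),(.07,-.016,.03),(-.024,-.016,.03),(-.024,.048,.03),(-.04,.048,.03)]
    return [(m(top),col,True),(m([(a,b,0) for a,b,c in top]),col,True)]
E
python3 - <<'E'
from H import *
S=pickle.load(open("side2.pkl","rb"))
L=square_lines(.052,.067,.0115,(255,0,255))
L.append((np.array([wf(0,.2,.04),wf(0,0,.04)]),(255,0,0),False))
xs=.0315+ -.0 
L.append((np.array([wf(-.0315,-.134,.045),wf(-.0315,.226,.045),wf(.1685,.226,.045),wf(.1685,-.134,.045)]),(0,0,255),True))
L.append((np.array([wf(.0085,0,.044),wf(.0085+.141*.9903,.141*.1386,.044)]),(0,255,0),False))
L.append((np.array([wf(.0085,0,.044),wf(.0085+.141,0,.044)]),(255,255,0),False))
overlay(S,"pics/ov.png",L,(255,140),150,90,5)
E
```

```text
(no output)
```

View pics/ov.png

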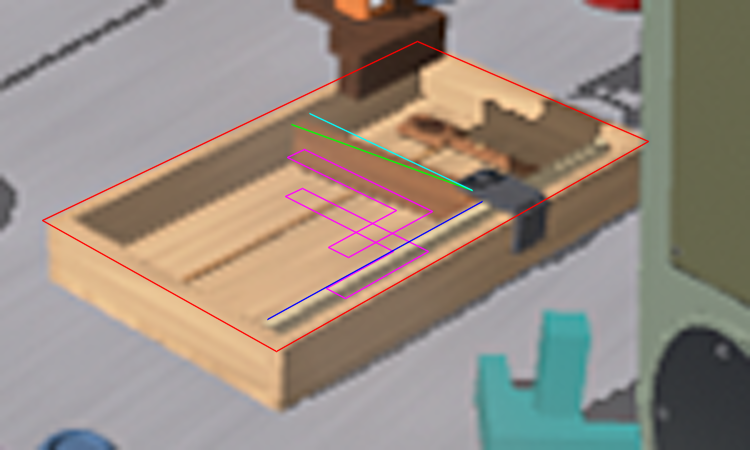

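```bash
python3 -m pendant '[1,0,0.1,5,0, 1,0,0.1,10,0, 1,0,0.1,12,0, 1,0,0.1,12,0, 1,0,0.1,12.5,0, 1,0,0.1,12.5,0]'
python3 - <<'E'
from H import *
from workcell import readout,vision
p=vision.camera("side")
pickle.dump({k:p[k] for k in("T","fx","fy","cx","cy","frame")},open("side3.pkl","wb"))
s=readout.observe();print(s["t"],s["eef_pos"],s["ee_rot"],s["contact_force"],s["wrist_torque"],s["finger_gap"]*94)
print(to_tool(flush(.012,.035,.0215),YT))
overlay(p,"pics/d1.png",square_lines(.052,.067,s["eef_pos"][2]-.010,(255,0,255)),(255,110),150,110,5)
E
```

```text
t: 8.25
eef_pos: [0.541, -0.2181, 0.0388]
ee_rot: [3.14, -0.003, -0.122]
contact_force: [-1.2, 0.0, -2.2]
finger_gap: 0.253
8.3 [ 0.5411745  -0.21842162  0.0391785 ] [ 3.14016918 -0.00338793 -0.12224521] [ 0.50123397 -0.8281108  -1.67114002] [-0.00177262 -0.10187668  0.04904536] 23.842889565391722
(array([-0.288, -0.078,  1.768]), np.float64(0.0013))
```

View pics/d1.png

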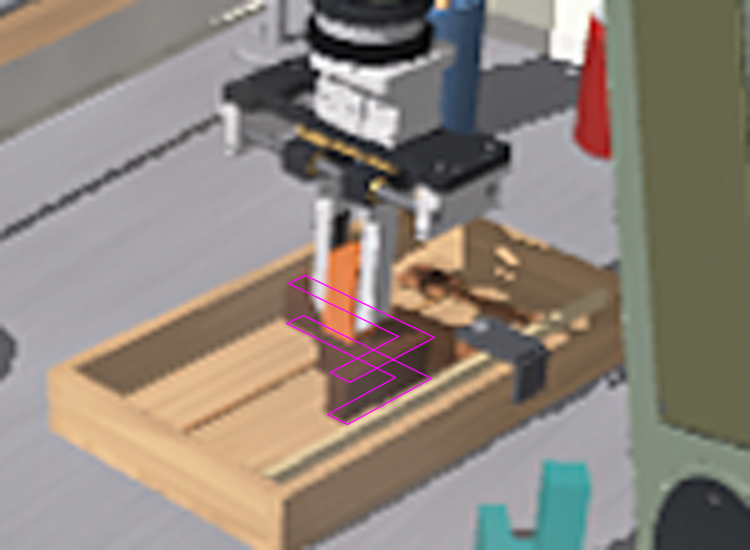

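```bash
python3 -m pendant '[1,-0.1,0,0.8,0, 1,-0.1,0,1.4,0, 1,-0.1,0,1.4,0, 1,-0.1,0,1.4,0]'; python3 -m pendant '[1,0,0,0.2,0, 1,0,0,0.2,0]'; python3 -m pendant '[1,0,0,0.2,0, 1,0,0,0.2,0]'
```

```text
t: 8.7
eef_pos: [0.5383, -0.2178, 0.0229]
ee_rot: [-3.141, 0.001, -0.123]
contact_force: [0.8, -0.1, -1.7]
finger_gap: 0.254
t: 8.9
eef_pos: [0.5385, -0.2179, 0.021]
ee_rot: [-3.142, 0.0, -0.123]
contact_force: [-0.2, 0.0, -2.9]
finger_gap: 0.252
t: 9.1
eef_pos: [0.5384, -0.2178, 0.0189]
ee_rot: [-3.141, 0.0, -0.123]
contact_force: [0.2, -0.0, -1.9]
finger_gap: 0.256
```

```bash
python3 - <<'E'
from H import *
from workcell import readout,vision
for i in range(3):
    p=vision.camera("side")
    s=readout.observe();print(s["t"],s["eef_pos"],s["ee_rot"],s["contact_force"],s["wrist_torque"])
pickle.dump({k:p[k] for k in("T","fx","fy","cx","cy","frame")},open("side4.pkl","wb"))
overlay(p,"pics/d2.png",[],(290,140),80,70,10)
E
```

```text
9.15 [ 0.5384251  -0.21786693  0.01900975] [-3.14146645e+00  2.68239531e-04 -1.23040271e-01] [-0.49357667  0.10537861 -2.30759063] [ 0.03123269 -0.06203201 -0.01659611]
9.2 [ 0.53848635 -0.217898    0.01906914] [-3.14155258e+00  1.58748611e-04 -1.22985644e-01] [-0.30880097 -0.68310575 -3.01240447] [-0.0049804  -0.07447326 -0.00780693]
9.25 [ 0.53856314 -0.21791782  0.01914902] [-3.14157561e+00 -1.24574036e-05 -1.23023929e-01] [ 0.84236842  0.04486377 -3.37016153] [-0.09221091 -0.10219041 -0.03305279]
```

View pics/d2.png

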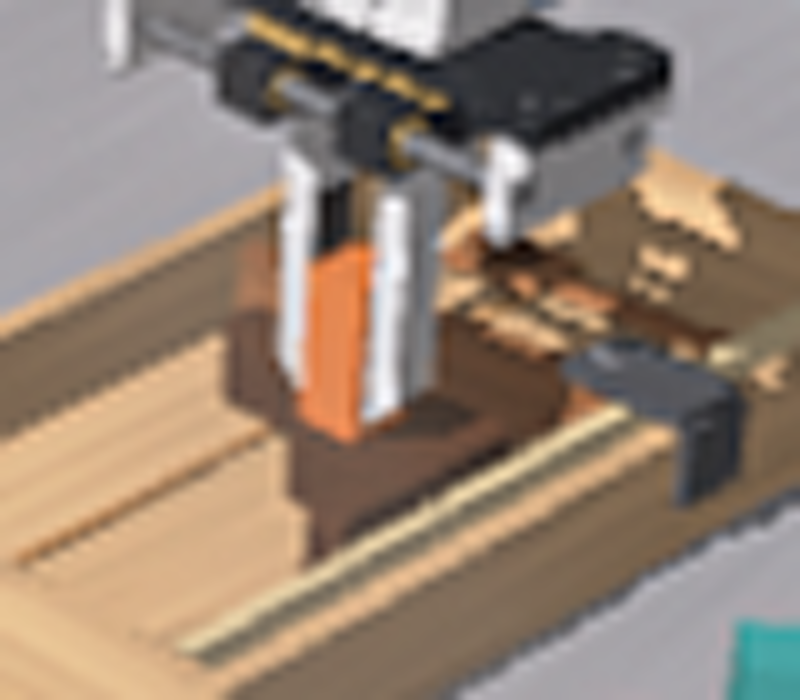

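```bash
python3 -m pendant '[1,0,0,0.1,0, 1,0,0,0.1,0]'; python3 -m pendant '[1,0,0,0.1,0, 1,0,0,0.1,0]'
```

```text
t: 9.45
eef_pos: [0.5385, -0.2179, 0.0181]
ee_rot: [-3.142, 0.0, -0.123]
contact_force: [0.0, 0.5, -2.6]
finger_gap: 0.257
t: 9.65
eef_pos: [0.5386, -0.2179, 0.0179]
ee_rot: [-3.142, 0.0, -0.123]
contact_force: [-2.4, 0.7, 2.3]
finger_gap: 0.252
```

```bash
python3 -m pendant '[1,0,0,-0.4,0, 1,0,0,-0.4,0]'; cat > st.py <<'E'
from H import *
from workcell import readout,vision
import sys
n=int(sys.argv[1]) if len(sys.argv)>1 else 1
F=[];
for i in range(n):
    if i: vision.camera("side")
    s=readout.observe(); F.append(s["contact_force"]); 
e=np.array(s["eef_pos"]); d=e[:2]-C0; f=np.mean(F,0)
print("t",round(s["t"],2),"dx %.1f dy %.1f mm z %.1f"%(1e3*(d@EX-.04),1e3*(d@EY-.032),1e3*e[2]),"dyaw %.4f"%(s["ee_rot"][2]-YT),"Fx %.2f Fy %.2f Fz %.2f"%(f[:2]@EX,f[:2]@EY,f[2]),"M",np.round(s["wrist_torque"],3))
E
python3 st.py 2
```

```text
t: 9.85
eef_pos: [0.5391, -0.2182, 0.0215]
ee_rot: [3.141, -0.001, -0.123]
contact_force: [0.6, 0.1, -2.0]
finger_gap: 0.255
t 9.9 dx 12.6 dy 34.3 mm z 21.3 dyaw 0.0004 Fx 0.27 Fy 0.00 Fz -2.04 M [-0.002 -0.033  0.028]
```

```bash
python3 -m pendant '[1,0,0.5,0,0, 1,-0.3,1.0,0,0, 1,-0.6,1.3,0,0, 1,-0.6,1.3,0,0, 1,-0.6,1.3,0,0]'; python3 st.py 2; python3 -m pendant '[1,0,0.2,0,0, 1,0,0.4,0,0, 1,0,0.4,0,0]'; python3 st.py 2;python3 -m pendant '[1,0,0.2,0,0, 1,0,0.4,0,0, 1,0,0.4,0,0]'; python3 st.py 2
```

```text
t: 10.4
eef_pos: [0.5308, -0.2302, 0.0211]
ee_rot: [-3.141, 0.0, -0.124]
contact_force: [-0.1, -0.4, -2.5]
finger_gap: 0.252
t 10.45 dx 6.1 dy 21.4 mm z 21.1 dyaw 0.0002 Fx 0.04 Fy 0.09 Fz -2.17 M [ 0.012 -0.088 -0.001]
t: 10.75
eef_pos: [0.5306, -0.2343, 0.0212]
ee_rot: [3.141, -0.0, -0.123]
contact_force: [-0.1, 0.7, -2.0]
finger_gap: 0.255
t 10.8 dx 6.3 dy 17.3 mm z 21.2 dyaw 0.0004 Fx -0.37 Fy 0.52 Fz -2.02 M [ 0.018 -0.037 -0.03 ]
t: 11.1
eef_pos: [0.53, -0.2383, 0.0212]
ee_rot: [3.141, -0.0, -0.123]
contact_force: [-0.2, 0.3, -2.3]
finger_gap: 0.252
t 11.15 dx 6.2 dy 13.2 mm z 21.2 dyaw 0.0003 Fx -0.16 Fy 0.02 Fz -2.22 M [-0.037 -0.058 -0.003]
```

```bash
python3 -m pendant '[1,0,0.2,0,0, 1,0,0.3,0,0, 1,0,0.3,0,0]'; python3 st.py 2; python3 -m pendant '[1,0,0.2,0,0, 1,0,0.3,0,0, 1,0,0.3,0,0]'; python3 st.py 2
python3 - <<'E'
from H import *
from workcell import vision
p=vision.camera("side"); overlay(p,"pics/d3.png",[],(290,140),80,70,10)
E
```

```text
t: 11.45
eef_pos: [0.5297, -0.2407, 0.0211]
ee_rot: [-3.141, 0.0, -0.123]
contact_force: [0.2, 1.3, -2.5]
finger_gap: 0.259
t 11.5 dx 6.2 dy 10.7 mm z 21.1 dyaw 0.0005 Fx 0.50 Fy 1.51 Fz -2.18 M [ 0.27  -0.217  0.092]
t: 11.8
eef_pos: [0.5292, -0.2441, 0.0211]
ee_rot: [-3.142, 0.0, -0.123]
contact_force: [0.7, 1.0, -3.4]
finger_gap: 0.253
t 11.85 dx 6.2 dy 7.3 mm z 21.1 dyaw 0.0004 Fx 0.70 Fy 1.51 Fz -2.50 M [ 0.257 -0.209  0.085]
```

View pics/d3.png

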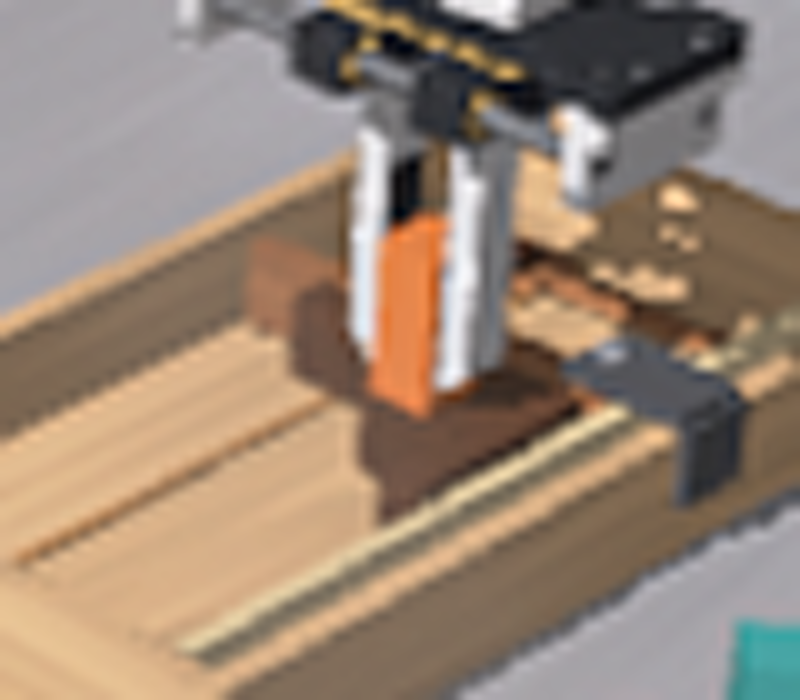

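```bash
python3 -m pendant '[1,0,0.2,0,0, 1,-0.1,0.4,0,0, 1,-0.2,0.6,0,0, 1,-0.2,0.6,0,0]'; python3 st.py 2; python3 -m pendant '[1,0,0.1,0,0, 1,-0.1,0.2,0,0, 1,-0.1,0.2,0,0]'; python3 st.py 2
```

```text
t: 12.3
eef_pos: [0.5264, -0.2501, 0.0212]
ee_rot: [3.141, -0.0, -0.123]
contact_force: [-0.1, 1.2, -0.8]
finger_gap: 0.249
t 12.35 dx 4.1 dy 1.0 mm z 21.2 dyaw 0.0001 Fx 0.12 Fy 0.58 Fz -1.57 M [ 0.137 -0.106  0.073]
t: 12.65
eef_pos: [0.5253, -0.2517, 0.0212]
ee_rot: [3.142, -0.0, -0.123]
contact_force: [0.5, 1.8, -1.9]
finger_gap: 0.254
t 12.7 dx 3.2 dy -0.7 mm z 21.2 dyaw 0.0004 Fx 0.60 Fy 1.46 Fz -2.28 M [ 0.269 -0.097  0.078]
```

```bash
for i in 1; do python3 -m pendant '[1,-0.1,0.05,0,0, 1,-0.1,0.05,0,0]' | grep -v gap; python3 st.py 2; done; python3 -m pendant '[1,-0.1,0.05,0,0, 1,-0.1,0.05,0,0]' | grep -v gap; python3 st.py 2; python3 -m pendant '[1,-0.05,0.05,0,0, 1,-0.05,0.05,0,0]' | grep -v gap; python3 st.py 2
```

```text
t: 12.9
eef_pos: [0.5241, -0.2518, 0.0211]
ee_rot: [-3.141, 0.0, -0.123]
contact_force: [0.2, 1.7, -2.0]
t 12.95 dx 2.1 dy -1.0 mm z 21.1 dyaw 0.0006 Fx 0.53 Fy 1.66 Fz -1.76 M [ 0.316 -0.159  0.093]
t: 13.15
eef_pos: [0.5231, -0.2522, 0.0211]
ee_rot: [-3.141, 0.0, -0.123]
contact_force: [-0.3, 0.7, -2.0]
t 13.2 dx 1.1 dy -1.6 mm z 21.2 dyaw 0.0005 Fx -0.25 Fy 1.11 Fz -1.98 M [ 0.347 -0.158  0.129]
t: 13.4
eef_pos: [0.5226, -0.2527, 0.0211]
ee_rot: [-3.142, 0.0, -0.123]
contact_force: [0.7, 0.3, -0.9]
t 13.45 dx 0.7 dy -2.1 mm z 21.1 dyaw 0.0005 Fx 0.16 Fy 0.95 Fz -1.34 M [ 0.312 -0.214  0.156]
```

```bash
python3 -m pendant '[1,0,0.05,0,0, 1,0,0.05,0,0]' | grep -v gap; python3 st.py 2; python3 -m pendant '[1,0,0.05,0,0, 1,0,0.05,0,0]' | grep -v gap; python3 st.py 2; python3 -m pendant '[1,0,0.05,0,0, 1,0,0.05,0,0]' | grep -v gap; python3 st.py 2
```

```text
t: 13.65
eef_pos: [0.5226, -0.2532, 0.0211]
ee_rot: [-3.142, 0.0, -0.123]
contact_force: [0.6, 1.8, -2.3]
t 13.7 dx 0.7 dy -2.6 mm z 21.1 dyaw 0.0004 Fx 0.37 Fy 1.62 Fz -2.31 M [ 0.304 -0.221  0.078]
t: 13.9
eef_pos: [0.5226, -0.2536, 0.0212]
ee_rot: [-3.141, -0.0, -0.123]
contact_force: [0.6, 2.1, -2.1]
t 13.95 dx 0.7 dy -3.0 mm z 21.1 dyaw 0.0004 Fx 0.29 Fy 1.91 Fz -1.78 M [ 0.44  -0.229  0.039]
t: 14.15
eef_pos: [0.5226, -0.2537, 0.0212]
ee_rot: [-3.141, -0.0, -0.123]
contact_force: [1.4, 2.9, -1.6]
t 14.2 dx 0.8 dy -3.1 mm z 21.2 dyaw 0.0003 Fx 0.88 Fy 3.44 Fz -1.67 M [ 0.791 -0.373  0.02 ]
```

```bash
python3 -m pendant '[1,-0.05,0.02,0,0, 1,-0.05,0.02,0,0]' | grep -v gap; python3 st.py 2; python3 -m pendant '[1,-0.05,0.02,0,0, 1,-0.05,0.02,0,0]' | grep -v gap; python3 st.py 2; python3 -m pendant '[1,-0.05,0,0,0, 1,-0.05,0,0,0]' | grep -v gap; python3 st.py 2
```

```text
t: 14.4
eef_pos: [0.5223, -0.2537, 0.0211]
ee_rot: [-3.14, -0.001, -0.123]
contact_force: [1.7, 4.2, -1.0]
t 14.45 dx 0.5 dy -3.1 mm z 21.1 dyaw 0.0003 Fx 1.57 Fy 4.30 Fz -1.69 M [ 1.037 -0.583  0.012]
t: 14.65
eef_pos: [0.5219, -0.2536, 0.0211]
ee_rot: [-3.14, -0.001, -0.123]
contact_force: [2.0, 4.7, -1.9]
t 14.7 dx 0.1 dy -3.1 mm z 21.1 dyaw 0.0003 Fx 1.34 Fy 5.60 Fz -2.17 M [ 1.011 -0.589  0.027]
t: 14.9
eef_pos: [0.5217, -0.2536, 0.0211]
ee_rot: [-3.14, -0.001, -0.124]
contact_force: [3.7, 4.9, -2.3]
t 14.95 dx -0.1 dy -3.1 mm z 21.1 dyaw -0.0000 Fx 3.26 Fy 4.90 Fz -2.83 M [ 1.071 -0.763 -0.039]
```

```bash
python3 -m pendant '[1,-0.05,0.03,0,0, 1,-0.05,0.03,0,0]' | grep -v gap; python3 st.py 2; python3 -m pendant '[1,-0.05,0.03,0,0, 1,-0.05,0.03,0,0]' | grep -v gap; python3 st.py 3
```

```text
t: 15.15
eef_pos: [0.5217, -0.2537, 0.0211]
ee_rot: [-3.14, -0.002, -0.124]
contact_force: [2.7, 5.5, -3.5]
t 15.2 dx -0.1 dy -3.2 mm z 21.2 dyaw -0.0003 Fx 2.67 Fy 5.64 Fz -3.27 M [ 1.119 -0.933 -0.065]
t: 15.4
eef_pos: [0.5217, -0.2537, 0.0212]
ee_rot: [-3.139, -0.003, -0.124]
contact_force: [5.3, 5.7, -3.6]
t 15.5 dx -0.1 dy -3.2 mm z 21.2 dyaw -0.0004 Fx 4.45 Fy 6.00 Fz -3.48 M [ 1.277 -1.206 -0.048]
```

```bash
python3 -m pendant '[1,-0.08,0.04,0,0, 1,-0.08,0.04,0,0]' | grep -v gap; python3 st.py 2; python3 -m pendant '[1,-0.08,0.04,0,0, 1,-0.08,0.04,0,0]' | grep -v gap; python3 st.py 3
```

```text
t: 15.7
eef_pos: [0.5217, -0.2538, 0.0213]
ee_rot: [-3.139, -0.005, -0.124]
contact_force: [6.8, 7.0, -4.6]
t 15.75 dx -0.1 dy -3.3 mm z 21.3 dyaw -0.0007 Fx 5.94 Fy 7.45 Fz -4.55 M [ 1.348 -1.659 -0.081]
t: 15.95
eef_pos: [0.5217, -0.2538, 0.0214]
ee_rot: [-3.138, -0.007, -0.124]
contact_force: [9.1, 7.7, -5.1]
t 16.05 dx -0.1 dy -3.3 mm z 21.4 dyaw -0.0008 Fx 7.74 Fy 8.51 Fz -5.46 M [ 1.54  -2.029 -0.1  ]
```

```bash
python3 -m pendant '[1,-0.02,0,0,0, 1,-0.02,0,0,0, 1,-0.02,0,0,0, 1,-0.02,0,0,0, 1,-0.02,0,0,0, 1,-0.02,0,0,0, 1,-0.02,0,0,0, 1,-0.02,0,0,0]' | grep -v gap; python3 st.py 4
python3 - <<'E'
from H import *
from workcell import vision
p=vision.camera("side"); overlay(p,"pics/h1.png",[],(290,140),80,70,10)
p=vision.camera("top"); overlay(p,"pics/h2.png",[],(300,150),190,140,4)
E
python3 st.py
```

```text
t: 16.85
eef_pos: [0.5217, -0.2538, 0.0214]
ee_rot: [-3.139, -0.007, -0.124]
contact_force: [9.4, 7.3, -5.3]
t 17.0 dx -0.1 dy -3.3 mm z 21.4 dyaw -0.0008 Fx 8.14 Fy 8.63 Fz -4.90 M [ 1.605 -2.065 -0.111]
t 17.1 dx -0.1 dy -3.3 mm z 21.4 dyaw -0.0009 Fx 8.55 Fy 8.31 Fz -5.42 M [ 1.504 -2.039 -0.057]
```

View pics/h1.png

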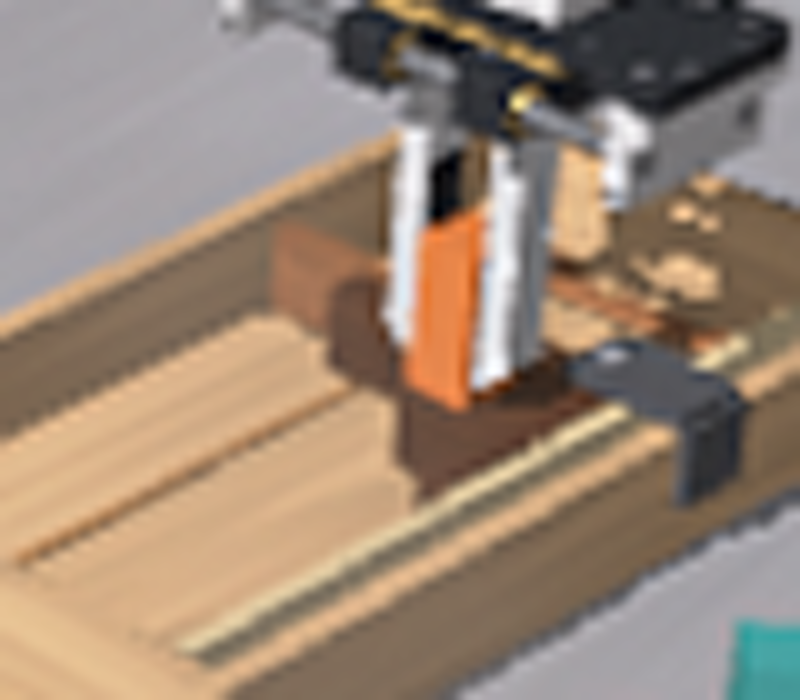

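View pics/h2.png

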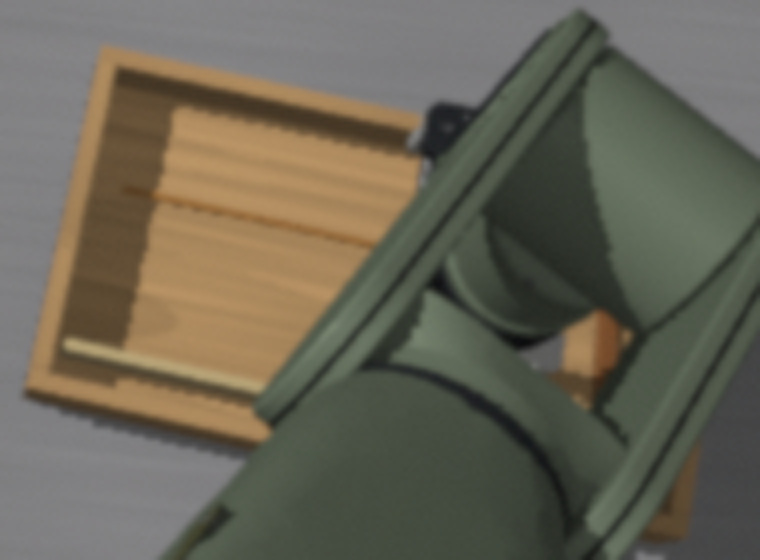

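```bash
python3 - <<'E'
from H import *
from workcell import vision
p=vision.camera("side")
L=[]
for a,c in((0,(255,255,0)),(.035,(0,255,0)),(-.035,(0,0,255))):
    x0,y0=.0085,-.0031-.004
    P=lambda u,v,z:wf(x0+u*np.cos(a)-v*np.sin(a),y0+u*np.sin(a)+v*np.cos(a),z)
    L.append((np.array([P(.0,.004,.044),P(.141,.004,.044),P(.141,.004,.012)]),c,False))
L+=square_lines(.0399,.0288,.0115,(255,0,255))[:1]
overlay(p,"pics/h3.png",L,(290,140),80,70,10)
E
```

```text
(no output)
```

View pics/h3.png

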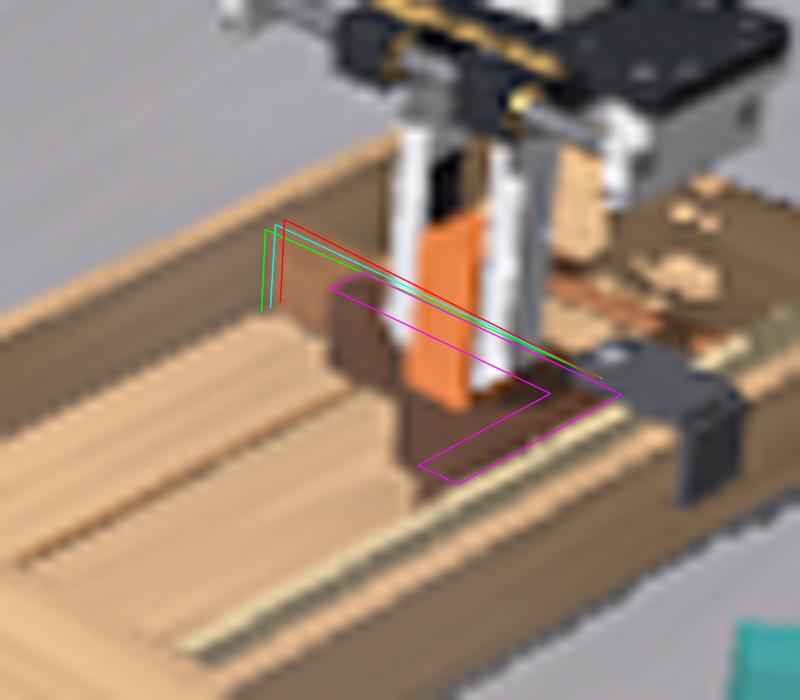

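```bash
python3 -m pendant '[1,0,0,0,0, 1,0,0,0,0, 1,0,0,0,0, 1,0,0,0,0, 1,0,0,0,0, 1,0,0,0,0, 1,0,0,0,0, 1,0,0,0,0, 1,0,0,0,0, 1,0,0,0,0]' | grep -v gap; python3 st.py 2
python3 -m pendant '[1,0.1,-0.1,0,0, 1,0.4,-0.3,0,0, 1,0.8,-0.8,0,0, 1,0.8,-1.5,0,0, 1,0.8,-2.5,0,0, 1,0.8,-2.5,0,0]';python3 st.py 2
```

```text
t: 18.15
eef_pos: [0.5217, -0.2538, 0.0214]
ee_rot: [-3.138, -0.007, -0.124]
contact_force: [9.2, 6.8, -5.1]
t 18.2 dx -0.1 dy -3.3 mm z 21.4 dyaw -0.0009 Fx 8.54 Fy 8.29 Fz -4.79 M [ 1.553 -2.    -0.061]
t: 18.8
eef_pos: [0.5285, -0.2302, 0.0209]
ee_rot: [-3.141, 0.001, -0.122]
contact_force: [0.5, -0.2, -1.9]
finger_gap: 0.253
t 18.85 dx 4.0 dy 20.3 mm z 21.0 dyaw 0.0017 Fx 0.27 Fy 0.05 Fz -2.80 M [-0.086 -0.085 -0.001]
```

Pressed and released cleanly. Now lift, travel back over the rack, and plan the placement.

```bash
python3 -m pendant '[1,0,0,-3,0, 1,0,0,-7,0, 1,0,0,-12,0, 1,0,0,-14,0, 1,0,0,-14,0]'
python3 - <<'E'
from H import *
print(to_tool((.4715,.25,.16),.02))
E
```

```text
t: 19.35
eef_pos: [0.5319, -0.2338, 0.1663]
ee_rot: [3.137, -0.009, -0.123]
contact_force: [0.3, -0.1, -2.6]
finger_gap: 0.255
(array([-11.936, -47.274,   0.626]), np.float64(-0.143))
```

```bash
python3 -m pendant '[1,-4,-15,0,-0.07, 1,-11.9,-47.3,0,-0.14, 1,-11.9,-47.3,0,-0.14, 1,-11.9,-47.3,0,-0.14, 1,-11.9,-47.3,0,-0.14, 1,-11.9,-47.3,0,-0.14, 1,-11.9,-47.3,0,-0.14, 1,-11.9,-47.3,0,-0.14, 1,-11.9,-47.3,0,-0.14, 1,-11.9,-47.3,0,-0.14, 1,-11.9,-47.3,0,-0.14, 1,-11.9,-47.3,0,-0.14]'
python3 - <<'E'
from H import *
print(to_tool((.4712,.25,.06),.017))
E
```

```text
t: 20.55
eef_pos: [0.4672, 0.2522, 0.1588]
ee_rot: [3.139, 0.004, 0.019]
contact_force: [0.2, -0.3, -1.8]
finger_gap: 0.252
(array([0.392, 0.229, 9.885]), np.float64(0.0022))
```

```bash
python3 -m pendant '[1,0.2,0.1,5,0, 1,0.2,0.1,10,0, 1,0.2,0.1,11,0, 1,0.2,0.1,11,0, 1,0.2,0.1,11,0, 1,0.2,0.1,11,0]'
python3 - <<'E'
from H import *
from workcell import vision
print(to_tool((.4712,.25,.022),.017))
p=vision.camera("side"); overlay(p,"pics/p1.png",[],(160,190),140,130,5)
print(to_tool((.4712,.25,.022),.017))
E
```

```text
t: 21.15
eef_pos: [0.4738, 0.2519, 0.0541]
ee_rot: [-3.14, -0.006, 0.016]
contact_force: [0.2, -1.0, -2.4]
finger_gap: 0.252
(array([-0.263,  0.186,  3.213]), np.float64(-0.0006))
(array([-0.242,  0.197,  3.204]), np.float64(-0.0004))
```

View pics/p1.png

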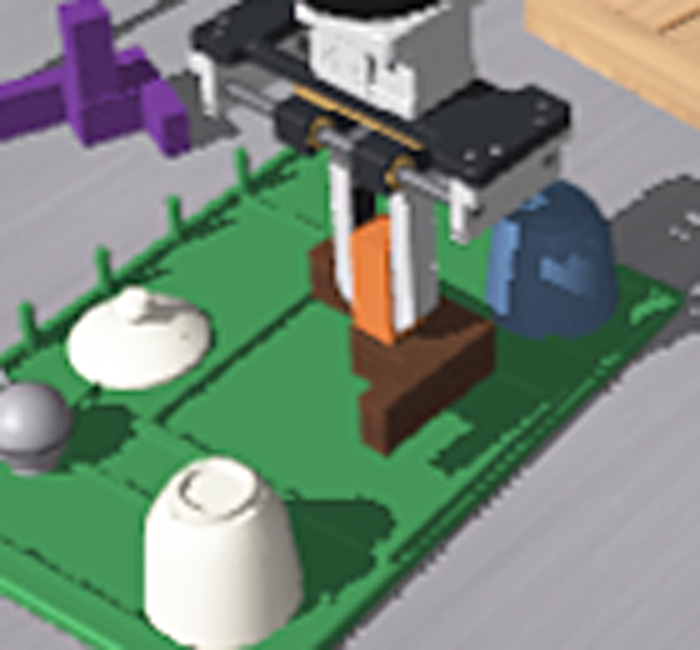

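```bash
python3 -m pendant '[1,-0.1,0.15,1.2,0, 1,-0.1,0.15,2.2,0, 1,-0.1,0.15,2.8,0, 1,-0.1,0.15,2.8,0, 1,-0.1,0.15,2.8,0]'; python3 -m pendant '[1,0,0,0.2,0, 1,0,0,0.2,0]';  python3 -m pendant '[1,0,0,0.1,0, 1,0,0,0.1,0]'
```

```text
t: 21.7
eef_pos: [0.4696, 0.2498, 0.0226]
ee_rot: [3.141, 0.001, 0.017]
contact_force: [0.2, 0.4, -2.9]
finger_gap: 0.256
t: 21.9
eef_pos: [0.4702, 0.2501, 0.0217]
ee_rot: [-3.141, -0.0, 0.017]
contact_force: [-0.6, -0.8, 1.7]
finger_gap: 0.254
t: 22.1
eef_pos: [0.4702, 0.2501, 0.0217]
ee_rot: [-3.142, -0.0, 0.017]
contact_force: [-3.5, -1.2, 7.9]
finger_gap: 0.255
```

```bash
python3 -m pendant '[1,0,0,-0.15,0, 1,0,0,-0.15,0]'; python3 -m pendant '[5,0,0,0,0, 5,0,0,0,0, 5,0,0,0,0, 5,0,0,0,0, 5,0,0,0,0]'; python3 -m pendant '[5,0,0,-2,0, 5,0,0,-5,0, 5,0,0,-9,0, 5,0,0,-14,0, 5,0,0,-14,0, 5,0,0,-14,0]'
python3 - <<'E'
from H import *
from workcell import vision
p=vision.camera("side"); overlay(p,"pics/q1.png",[],(130,200),180,130,4)
E
```

```text
t: 22.3
eef_pos: [0.4702, 0.25, 0.0217]
ee_rot: [-3.141, -0.001, 0.017]
contact_force: [-1.0, 0.2, 1.2]
finger_gap: 0.255
t: 22.8
eef_pos: [0.47, 0.2499, 0.0216]
ee_rot: [-3.142, -0.0, 0.017]
contact_force: [0.1, -0.9, -1.0]
finger_gap: 0.528
t: 23.4
eef_pos: [0.4712, 0.2503, 0.1634]
ee_rot: [-3.14, -0.004, 0.017]
contact_force: [-0.4, -0.1, -0.3]
finger_gap: 0.533
```

View pics/q1.png

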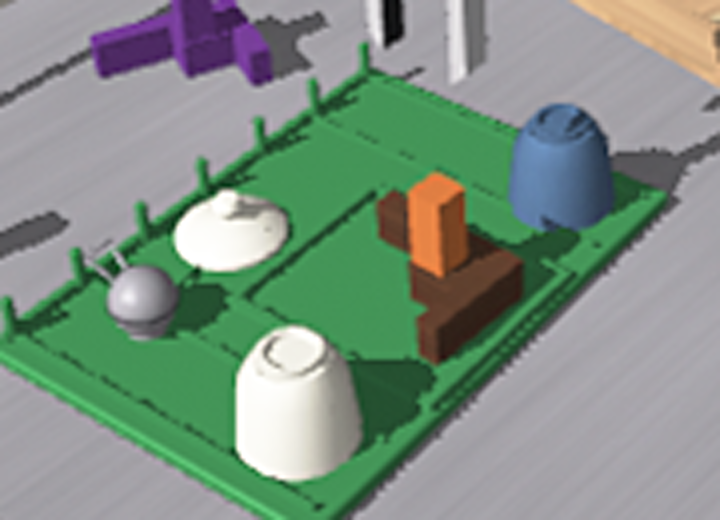

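```bash
python3 -m pendant '[5,-3,0,-8,0, 5,-3,0,-8,0, 5,-3,0,-8,0, 5,-3,0,-8,0]'; python3 - <<'E'
from H import *
from workcell import vision
p=vision.camera("top"); 
pickle.dump({k:p[k] for k in("T","fx","fy","cx","cy","frame")},open("topE.pkl","wb"))
overlay(p,"pics/e1.png",[],(300,155),190,135,4)
cv2.imwrite("pics/e2.png",p["frame"][:,:,::-1])
for n,y in(("div+",-.0031),("div-",-.0111)):
    (P,Q),sd,f=edge(p,wf(.025,y,.044),wf(.145,y,.044),span=2.5,z=.044); d=Q-P
    print(n,"off tray x",np.arctan2(d[1],d[0])-YT,sd,f)
E
```

```text
t: 23.85
eef_pos: [0.4393, 0.2492, 0.2403]
ee_rot: [3.141, 0.002, 0.017]
contact_force: [-0.0, -0.6, -0.8]
finger_gap: 0.537
div+ off tray x 0.0003560180703713056 0.05442532372224809 0.9833333333333333
div- off tray x 0.002701013298942012 0.16989040155324855 0.65
```

View pics/e1.png

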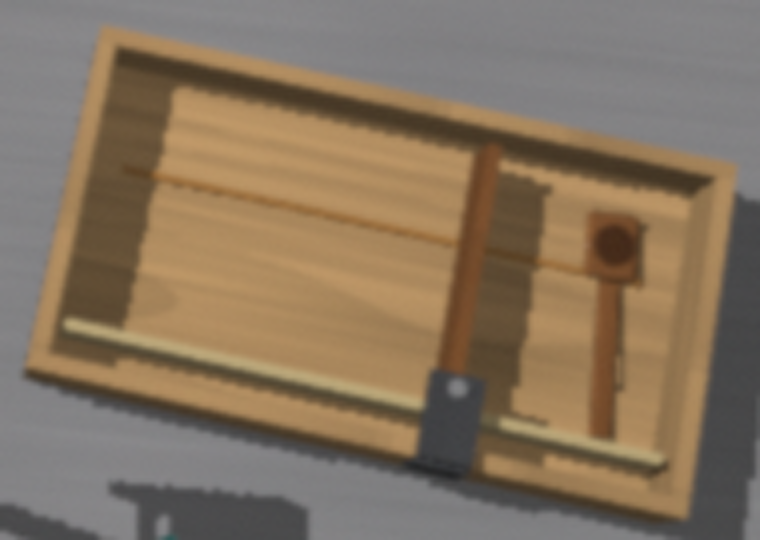

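View pics/e2.png

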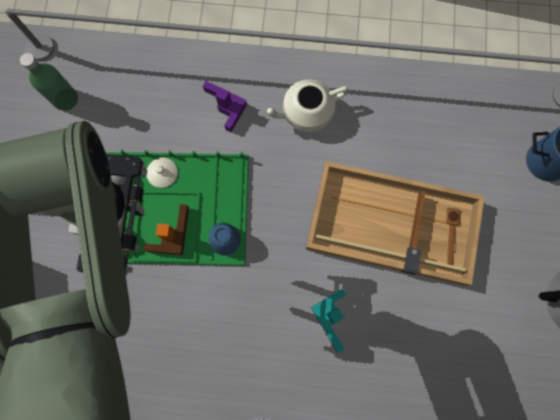

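```bash
python3 -m pendant '[5,0,0,0,0, 5,0,0,0,0]'; python3 -c "
from workcell import job
print(job.job_done())"
```

```text
t: 24.1
eef_pos: [0.439, 0.2489, 0.2393]
ee_rot: [3.14, 0.004, 0.017]
contact_force: [-1.3, 0.3, 0.2]
finger_gap: 0.534
the job is handed in; nothing more can be done
None
```

I carried out the whole task and handed it in at about 24 s. No verdict is reported back.

**What I did:** I took the square by its orange handle and left the purple and turquoise look-alikes alone. I lowered it into the tray's +y compartment, turned the divider with the blade and pressed the corner home. I held it there for about two seconds, then laid the square back at its old spot in the bay, let go and moved the arm clear.

**Last checks:**

| Check | Reading |
|---|---|
| Force along the tray's x during the hold (strip) | about 8 N |
| Force along the tray's y during the hold (divider) | about 8.5 N |
| Divider angle, from the top picture | about 0.000 to 0.003 rad off the tray's x |
| Saddle, from the pictures | same pixels before and after |
| Square, from the pictures | upright and flat in the bay, handle about 20 mm from its centre |
| Cup_b, lid and scoop | appear unmoved |

Cup_a and the infuser were hidden by the arm in the final top picture. In the side picture after release they looked unmoved.

**What went wrong or disagreed:**
- **Stray move:** I sent an unneeded 3 cm down-and-up move while gripping the square in the rack. The fingers slid down the handle onto the block. I measured the new offset before going on, and the square came out level.
- **Fingertips:** They showed about 20 mm higher in the pictures than the reported TCP. I used the tray-floor and rack-floor contacts to set the heights instead.
- **Force split:** The wrist readings include friction from the other face, so each face's force is only known to about 1.5 N.

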